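Stack a bonded window on the curing box and hold its spring shutter open at the mark

TASK

A round window is to be bonded on the bench's curing box: lay the glass disc centred on the box's round stage, the flat aluminium ring centred on the glass and the steel weight centred on the ring, setting each part down rather than dropping it, and keep the shutter shut until all three lie there. Then pull the spring-return shutter out by its bar handle until its pointer is level with the index rider on the scale, and finish while still holding it there, for the exposure lasts only as long as it is held. Leave the rider as it is set, and do not disturb the caliper, the syringe and the dropper bottle standing round the work.

Things in the scene. Friction and masses are not known exactly. Their poses are not given: they have to be found in the camera images.
- exposure_box: Grey steel curing box fixed to the bench, 170 mm deep (x), 180 mm wide (y; 198 mm over flanges), lid top at 60 mm. Origin: centre of its underside; -x is the front with the shutter handle, z up. On the lid: the round stage and, on the +y side, a slot along x with the shutter's pointer, a scale (tick every 5 mm) and the index rider (up to 78 mm above the bench).
- stage (a point): Centre of the top face of the round stage on the box: aluminium collar 84 mm across with a flush 49 mm glass window and an engraved 66 mm circle, top 64 mm above the bench. It lies at (0, -18, 64) mm in the box's frame and has the box's axes.
- glass_disc: Flat disc of clear glass, 60 mm diameter, 8 mm thick, 57 g, lying flat on the dark mat. Origin at the centre of its underside.
- bezel_ring: Flat aluminium ring, 54 mm outer and 36 mm inner diameter, 10 mm thick, 35 g, lying flat on the dark mat. Origin at the centre of its underside.
- weight: Steel pressing weight: a disc 48 mm in diameter and 14 mm thick with a round knob on top, 18 mm in diameter, between 24 and 36 mm above its underside (total height 36 mm), on a thinner neck. About 0.24 kg. Origin at the centre of its underside; it stands on the dark mat, knob up.
- shutter (a joint): Travel of the shutter in m: 0 = shut (start), grows as the handle is pulled straight out of the front, along the box's -x, to a stop at 0.055. A spring always draws it shut: about 5 N at 0, 9 N at 0.03, 12 N at 0.05. It flies back if let go.
- shutter_handle (a point): Middle of the shutter's bar handle: round steel bar 12 mm thick, 96 mm long along the box's y, axis 42 mm above the bench and, shut, 55 mm in front of the box's front face. Two 8 mm rods 80 mm apart carry its ends (72 mm clear between them); nothing stands above or under the bar. Moves with the shutter, has the box's axes.
- pointer (a point): Tip of the shutter's pointer over the scale on the lid, 64 mm above the bench. Moves with the shutter, has the box's axes.
- index_rider (a joint): Setting of the index rider on its rail in m: it equals the shutter travel at which the pointer is level with the rider's tip (between 0.020 and 0.045). Clamped by a thumb screw; to be left as it is set.
- index (a point): Point of the scale at which the tip of the index rider points: the mark to which the pointer has to be pulled. The rider is a 10 mm wide aluminium block with a dark tip and a small brass thumb screw on the rail beside the scale. Has the box's axes; the pointer is level with it when the two have the same x in the box's frame.
- parts_mat: Dark rubber mat, 105 x 290 x 4 mm, fixed on the bench, on which the three parts lie in a row about 93 mm apart, in any order. Origin at the centre of its underside, long side along its y.
- caliper: Bystander: digital caliper, 56 x 156 x 12 mm, lying on the bench. Origin at the centre of its underside.
- syringe_adhesive: Bystander: amber syringe, 124 mm long, 27 mm thick, lying on the bench. Origin at the centre of its underside.
- primer_bottle: Bystander: amber dropper bottle, 34 mm in diameter, 88 mm tall, standing on the bench. Origin at the centre of its underside.

How it is judged:
On the way, in this order (a step that is already met when the one before it is completed fails the run):
1. the glass disc lies flat on the stage, centred within 5 mm, let go (horizontal distance between glass_disc and stage below 0.005 m and z of glass_disc in the frame of stage between -0.002 and 0.002 m and contact force between the fingers and glass_disc below 0.05 N and linear speed of glass_disc below 0.01 m/s), for 0.2 s.
2. the ring lies flat on the glass disc, centred on it within 5 mm, let go (horizontal distance between glass_disc and stage below 0.005 m and z of glass_disc in the frame of stage between -0.002 and 0.002 m and horizontal distance between bezel_ring and glass_disc below 0.005 m and z of bezel_ring in the frame of stage between 0.006 and 0.01 m and contact force between the fingers and bezel_ring below 0.05 N and linear speed of bezel_ring below 0.01 m/s), for 0.2 s.
3. the weight stands on the ring, centred on it within 5 mm, let go (horizontal distance between glass_disc and stage below 0.005 m and z of glass_disc in the frame of stage between -0.002 and 0.002 m and horizontal distance between bezel_ring and glass_disc below 0.005 m and z of bezel_ring in the frame of stage between 0.006 and 0.01 m and horizontal distance between weight and bezel_ring below 0.005 m and z of weight in the frame of stage between 0.0155 and 0.0205 m and contact force between the fingers and weight below 0.05 N and linear speed of weight below 0.01 m/s), for 0.2 s.
At the end, for the whole second after the job is handed in: Glass disc, ring and weight lie stacked on the stage in this order, each centred within 5 mm on what is under it and untouched by the fingers; the fingers hold the shutter (more than 3 N on it) at rest with its pointer within 5 mm (one scale division) of the index rider's mark (all of step 3 and linear speed of each of glass_disc, bezel_ring below 0.01 m/s and x of pointer in the frame of index between -0.005 and 0.005 m and velocity of joint shutter between -0.005 and 0.005 m/s and contact force between the fingers and shutter above 3 N and contact force between the fingers and glass_disc below 0.05 N and contact force between the fingers and bezel_ring below 0.05 N); the arm keeps its last pose, push and grip.
It fails at once if the shutter is opened (more than 8 mm) before the weight stands on the ring (value of joint shutter above 0.008 m and not (horizontal distance between weight and bezel_ring below 0.01 m and z of weight in the frame of stage between 0.0135 and 0.0225 m)).
It fails at once if the glass disc, the ring or the weight is dropped (falls free faster than 0.4 m/s) ((linear speed of glass_disc above 0.4 m/s and contact force between the fingers and glass_disc below 0.05 N) or (linear speed of bezel_ring above 0.4 m/s and contact force between the fingers and bezel_ring below 0.05 N) or (linear speed of weight above 0.4 m/s and contact force between the fingers and weight below 0.05 N)).
It fails at once if the index rider is shifted by more than 3 mm (distance of index from where it was at the start of the episode above 0.003 m).
It fails at once if the caliper, the syringe or the dropper bottle is moved by more than 20 mm (distance of any of caliper, syringe_adhesive, primer_bottle from where it was at the start of the episode above 0.02 m).
It fails at once if the dropper bottle is tipped over (angle between primer_bottle's own z axis and vertical above 0.5 rad).
It also fails if it takes over 72 s, if anything falls off the work surface, if the arm or the gripper's body presses on something with over 40 N, if the wrist force passes 120 N, or if a joint passes its speed limit or range.

ROBOT

A 7-joint arm with a two-finger parallel gripper is mounted at the origin on a cart in front of the work surface, level with it; the furniture and walls round the work are solid. World frame = base frame: x ahead of the robot, y to its left, z up, the work surface at z = 0. Lengths are in m, angles in rad, forces in N, time in s.
With the tool pointing down it reaches from about 0.4 to 0.875 m from the base axis. Payload 19.3 kg.
Tool frame: the origin (TCP) lies at the very end of the fingers, on their centre line; the grasp point (between the pads) lies 19 mm behind it (manip.hold_point_z is the distance from the TCP to the grasp point, in m); z points along the fingers, y is the direction in which the jaws open and shut (so a half turn about z gives the same grasp; the last joint's range is limited). The gripper opens to 85 mm and grips with 20 to 120 N. Pads are 22 mm wide; open, the fingers measure 114 mm over their backs; the gripper's body (76 mm by 85 mm) begins 54 mm behind the grasp point. The pads swing forward as they close: fully open they stand 13 mm farther back than shut.
Start: joints at [1.061, 0.521, -0.036, 1.599, 0.021, 1.021, -0.113], TCP at [0.266, -0.566, 0.195] pointing down, gripper open.
Joint ranges: [-2.91, 2.91], [-0.3, 2.13], [-1.5, 1.42], [0.17, 2.43], [-1.26, 4.41], [0.16, 1.93], [-2.52, 2.52]. Speed limits (rad/s): [1.89, 1.89, 2.39, 2.39, 3.01, 3.01, 3.01].

INTERFACE

Orientations are given as a unit quaternion [x, y, z, w].
In Python, from rig import manip, snapshot, ticket gives the robot as it stands.
- The arm moves only by the tool step_arm, never from a script. Its argument "motion" is a list of rows, each an object of numbers: "dx", "dy", "dz": the shift along the world's x, y, z as a fraction of full scale; "ax", "ay", "az": the turn, a rotation vector about the world's x, y, z as a fraction of full scale. A call has 1 to 12 rows; each row shifts and turns the pose as measured when the row begins; what a row does not reach is not made up. Full scale, the value 1, is 5 cm for a shift and pi/2 rad for a turn. A row lasts 1/12 s, in which the tool goes at most 41.7 mm and 7.16 degrees, less where a joint would pass 70% of its speed; a pose out of reach is approached as far as the arm can. A call with a number of a shift or a turn outside -1 to 1 is refused whole. A call with a gripper value outside its range is refused whole. "fingers" is the opening, from -1 (shut) to 1 (fully open), set as the call begins (left out, the last holds). The fingers move at their own pace and stop on an object; "squeeze" is the grip in N (left out, the last holds). Time passes only in rows, so rows that do not move let the fingers close. It gives the time, the measured TCP pose, the force and the opening at its end, in the units of the state.
- manip.sense(): the state, without advancing time (a new reading comes with each control period).
- snapshot(name): name is "side" or "top" or "wrist"; returns a dict with "pixels" (384x512x3 uint8, blue, green, red), "intrinsics" (3x3 intrinsics, pixels), "pose" (4x4, takes a point from camera to world coordinates). Camera axes: x right, y up, looking along -z (the intrinsics and any distortion apply to the point x, -y, -z); pixel columns grow to the right and rows downward; lengths in m; the calibration is good to about 2 mm. A picture is of the moment at which its call begins. There is no depth.
- ticket.sign_off(): hands the job in, once; it reports no verdict.
The state is a dict: "time": time; "joints": joint angles; "dq": joint speeds; "tau": joint torques, N m; "ee_pos": TCP position; "tcp_rot": TCP orientation; "force": force on the tool from outside, world axes, zero at the start; "wrist_torque": the same for the moment, N m; "width": finger opening in m.
Only numpy, scipy, OpenCV 4.12 (cv2) and the standard library are available. Lean on these libraries where they do the work, as an engineer would, in place of code of your own. Each camera call takes 0.05 s, during which the arm holds its last target. There are 200 camera calls.

## Working session

There is one attempt and no reset: what is moved stays moved. The work goes in short steps, Python scripts to look and compute and a tool call to move; the robot and the scene stay as the last step left them, time stands still between calls to the robot, and variables do not carry over. Pictures are saved under pics/ and viewed, about 8 in all and at most 12, crops included, and the job is handed in when it is done.

Besides the shell and the picture viewer there is one more tool, called after "Call:" as name(argument=value, ...), one argument or row to a line, values as JSON. step_arm: Moves the arm, as the interface text tells. Its arguments: {"type":"object","properties":{"motion":{"type":"array"},"fingers":{"type":"number"},"squeeze":{"type":"number"}},"required":["motion"]}

```bash
mkdir -p pics; cat > h.py <<'E'
import numpy as np, cv2
from rig import manip, snapshot, ticket
def snap(n,f=None):
    s=snapshot(n); s={k:np.array(v) for k,v in s.items()}
    if f: cv2.imwrite('pics/'+f,s['pixels'])
    return s
def ray(s,u,v,z):
    d=np.linalg.inv(s['intrinsics'])@[u,v,1]; d=s['pose'][:3,:3]@[d[0],-d[1],-d[2]]
    o=s['pose'][:3,3]; return o+d*(z-o[2])/d[2]
def proj(s,p):
    c=s['pose'][:3,:3].T@(np.array(p)-s['pose'][:3,3]); q=s['intrinsics']@[c[0],-c[1],-c[2]]; return q[:2]/q[2]
E
python3 - <<'E'
from h import *
import pickle
print({k:(np.round(v,3).tolist() if not isinstance(v,float) else v) for k,v in manip.sense().items()}, manip.hold_point_z)
a=snap('top');b=snap('side')
pickle.dump((a,b),open('s0.pkl','wb'))
for s in(a,b):print(s['intrinsics'].round(1).tolist(),s['pose'].round(3).tolist())
cv2.imwrite('pics/top0.png',cv2.resize(a['pixels'],(800,600),interpolation=cv2.INTER_CUBIC));cv2.imwrite('pics/side0.png',b['pixels'])
E
```

```text
{'time': 0.0, 'joints': [1.061, 0.522, -0.036, 1.6, 0.021, 1.021, -0.113], 'dq': [0.001, -0.001, -0.002, 0.001, 0.001, -0.0, -0.001], 'tau': [0.0, -92.71, 1.979, -36.992, 0.018, 0.009, 0.0], 'ee_pos': [0.266, -0.565, 0.194], 'tcp_rot': [0.976, 0.218, -0.0, -0.001], 'force': [1.058, 0.116, -0.486], 'wrist_torque': [-0.065, -0.011, -0.051], 'width': 0.08538427075766564} 0.0187
[[491.4, 0.0, 257.2], [0.0, 491.4, 194.8], [0.0, 0.0, 1.0]] [[0.006, 0.999, -0.041, 0.459], [-1.0, 0.006, -0.008, -0.01], [-0.007, 0.041, 0.999, 1.54], [0.0, 0.0, 0.0, 1.0]]
[[347.6, 0.0, 250.4], [0.0, 347.6, 189.6], [0.0, 0.0, 1.0]] [[-0.924, 0.192, -0.33, 0.239], [-0.382, -0.449, 0.808, 0.718], [0.007, 0.873, 0.488, 0.53], [0.0, 0.0, 0.0, 1.0]]
```

View pics/top0.png

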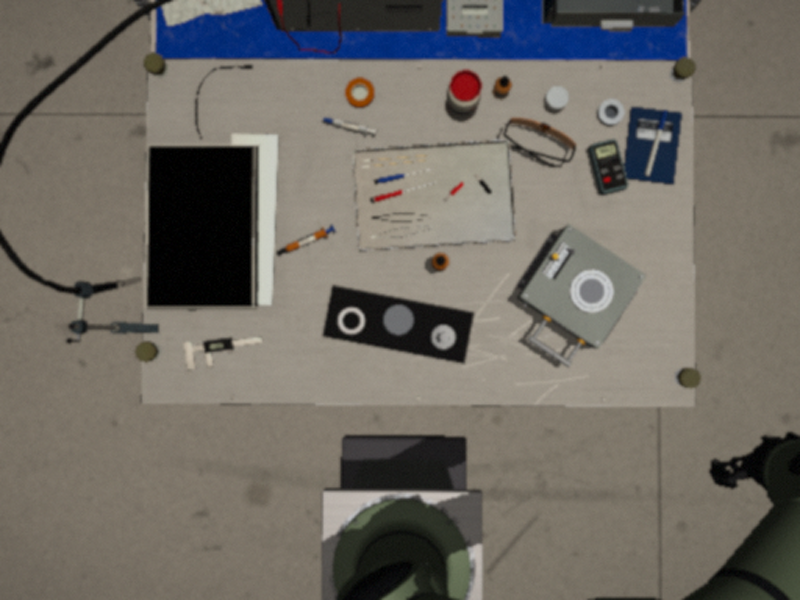

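View pics/side0.png

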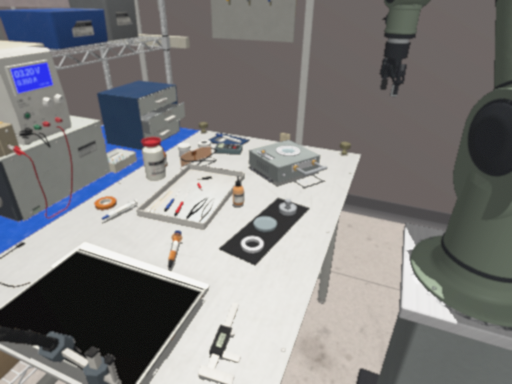

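The top view (800x600) shows, on the mat, the ring at (351,320), glass at (398,320) and weight at (443,336). The box stage is at (592,291), the handle at (550,345) lower left of the box, and the slot and rider at about (556,260). The bottle stands at (440,261), the syringe at (305,240) and the caliper at (220,347). In the side view the wrist is high at the right and nothing blocks the work.

```bash
python3 - <<'E'
from h import *
import pickle
a,b=pickle.load(open('s0.pkl','rb'))
g=cv2.cvtColor(a['pixels'],cv2.COLOR_BGR2GRAY);S=1.5625
def comps(x0,y0,x1,y1,lo,hi,z,amin=20):
    x0,y0,x1,y1=[int(t/S) for t in(x0,y0,x1,y1)]
    m=cv2.inRange(g[y0:y1,x0:x1],lo,hi)
    cs,_=cv2.findContours(m,cv2.RETR_EXTERNAL,cv2.CHAIN_APPROX_NONE)
    for c in cs:
        if cv2.contourArea(c)>amin:
            (u,v),wh,an=cv2.minAreaRect(c);u+=x0;v+=y0
            M=cv2.moments(c);u2,v2=M['m10']/M['m00']+x0,M['m01']/M['m00']+y0
            print(cv2.contourArea(c),np.round([u,v,u2,v2,*wh,an],1),ray(a,u,v,z).round(4),ray(a,u2,v2,z).round(4))
print('mat');comps(310,275,485,370,0,45,.004,300)
print('parts');comps(333,300,465,350,70,255,.014)
print('stage');comps(560,260,625,320,190,255,.064)
print('handle');comps(515,310,590,368,195,255,.042,5)
print('bottle',ray(a,440/S,261/S,.08),'syr',ray(a,305/S,240/S,.0),'cal',ray(a,220/S,347/S,0))
for n,p in dict(l=(508,288),t=(567,226),r=(646,272),b=(600,348)).items(): print(n,ray(a,p[0]/S,p[1]/S,.06).round(3))
cv2.imwrite('pics/box.png',cv2.resize(a['pixels'][138:240,315:421],None,fx=5.5,fy=5.5,interpolation=cv2.INTER_CUBIC))
E
```

```text
mat
2743.5 [254.5 207.1 254.5 207.2  90.7  31.7  11. ] [0.4824 0.0101 0.004 ] [0.4822 0.0101 0.004 ]
parts
114.0 [231.  220.  224.6 220.8   6.   36.   90. ] [0.4418 0.0825 0.014 ] [0.4391 0.1025 0.014 ]
183.0 [283.5 215.5 283.3 215.3  15.   15.   90. ] [ 0.4568 -0.0803  0.014 ] [ 0.4573 -0.0797  0.014 ]
241.0 [224.5 204.5 224.5 204.7  17.   17.   90. ] [0.4897 0.1031 0.014 ] [0.4891 0.1032 0.014 ]
258.0 [255.  204.  254.7 204.2  18.   18.   90. ] [0.4919 0.0084 0.014 ] [0.4913 0.0092 0.014 ]
97.0 [279.  195.  285.3 194.    6.   34.   90. ] [ 0.5203 -0.066   0.014 ] [ 0.5235 -0.0856  0.014 ]
stage
405.0 [378.5 185.3 379.6 185.2  25.3  24.2  15.9] [ 0.5493 -0.3627  0.064 ] [ 0.5495 -0.366   0.064 ]
handle
bottle [ 0.60105326 -0.0709486   0.08      ] syr [0.64976744 0.19799362 0.        ] cal [0.43322915 0.36619835 0.        ]
l [ 0.552 -0.203  0.06 ]
t [ 0.672 -0.317  0.06 ]
r [ 0.584 -0.469  0.06 ]
b [ 0.437 -0.38   0.06 ]
```

View pics/box.png

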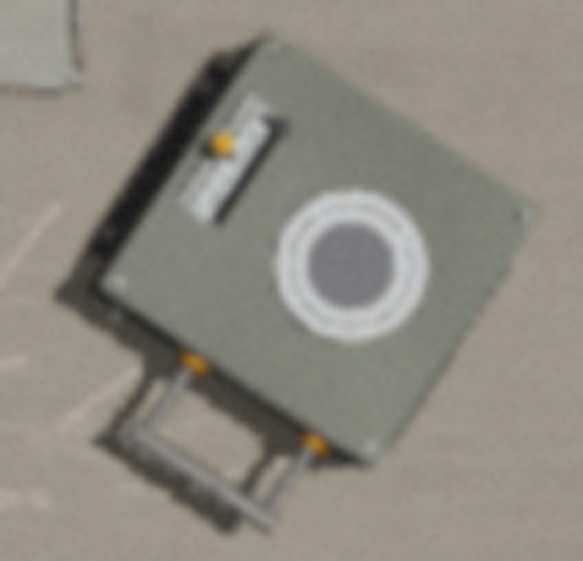

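Call:
step_arm(
  motion=[
    {"dx":0.5,"dy":0.36,"dz":0.1,"az":0.032},
    {"dx":0.5,"dy":0.36,"dz":0.1,"az":0.032},
    {"dx":0.5,"dy":0.36,"dz":0.1,"az":0.032},
    {"dx":0.5,"dy":0.36,"dz":0.1,"az":0.032},
    {"dx":0.5,"dy":0.36,"dz":0.1,"az":0.032},
    {"dx":0.5,"dy":0.36,"dz":0.1,"az":0.032},
    {"dx":0.5,"dy":0.36,"dz":0.1,"az":0.032},
    {"dx":0.5,"dy":0.36,"dz":0.1,"az":0.032},
    {"dx":0.5,"dy":0.36,"dz":0.1,"az":0.032},
    {"dx":0.5,"dy":0.36,"dz":0.1,"az":0.032},
    {"dx":0.5,"dy":0.36,"dz":0.1,"az":0.032},
    {},
  ],
  fingers=0.65,
)

```text
invalid input at $.motion[0]: expected keys dx, dy, dz, ax, ay, az
```

```bash
python3 - <<'E'
from h import *
import pickle
s=snap('wrist','w1.png');pickle.dump(s,open('w1.pkl','wb'))
print(manip.sense()['ee_pos'],manip.sense()['tcp_rot'],s['pose'].round(3).tolist(),s['intrinsics'][0].round(1))
print(proj(s,[.5493,-.364,.064]))
E
```

```text
[ 0.26595524 -0.5652824   0.1944702 ] [ 9.75917545e-01  2.18139321e-01 -1.21971300e-04 -4.07558568e-04] [[0.426, 0.872, 0.24, 0.326], [-0.905, 0.411, 0.111, -0.536], [-0.001, -0.264, 0.964, 0.374], [0.0, 0.0, 0.0, 1.0]] [339.7   0.  253.5]
[ 163.38749387 -329.01626216]
```

View pics/w1.png

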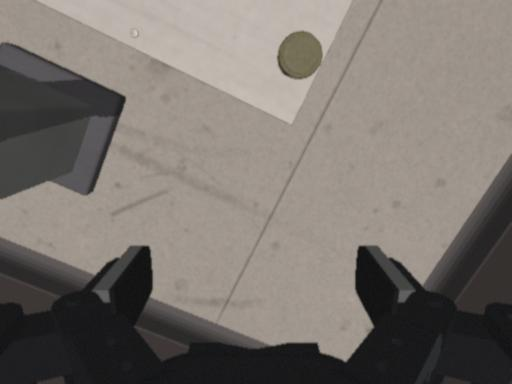

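That picture came before any move, since the call was refused. It shows the fingers at the lower left and right and a view ahead of the tool. I'm moving with complete rows.

Call:
step_arm(
  motion=[
    {"dx":0.5,"dy":0.36,"dz":0.1,"ax":0,"ay":0,"az":0.032},
    {"dx":0.5,"dy":0.36,"dz":0.1,"ax":0,"ay":0,"az":0.032},
    {"dx":0.5,"dy":0.36,"dz":0.1,"ax":0,"ay":0,"az":0.032},
    {"dx":0.5,"dy":0.36,"dz":0.1,"ax":0,"ay":0,"az":0.032},
    {"dx":0.5,"dy":0.36,"dz":0.1,"ax":0,"ay":0,"az":0.032},
    {"dx":0.5,"dy":0.36,"dz":0.1,"ax":0,"ay":0,"az":0.032},
    {"dx":0.5,"dy":0.36,"dz":0.1,"ax":0,"ay":0,"az":0.032},
    {"dx":0.5,"dy":0.36,"dz":0.1,"ax":0,"ay":0,"az":0.032},
    {"dx":0.5,"dy":0.36,"dz":0.1,"ax":0,"ay":0,"az":0.032},
    {"dx":0.5,"dy":0.36,"dz":0.1,"ax":0,"ay":0,"az":0.032},
    {"dx":0,"dy":0,"dz":0,"ax":0,"ay":0,"az":0},
    {"dx":0,"dy":0,"dz":0,"ax":0,"ay":0,"az":0},
  ],
  fingers=0.65,
)

```text
time: 1.15
ee_pos: [0.5224, -0.3737, 0.2438]
tcp_rot: [0.886, 0.463, -0.002, -0.002]
force: [-1.1, -1.4, -0.4]
width: 0.0709
```

```bash
python3 - <<'E'
from h import *
import pickle
s=snap('wrist','w1.png');pickle.dump(s,open('w1.pkl','wb'))
st=manip.sense();R=s['pose'];q=st['tcp_rot']
print(st['ee_pos'],q,2*np.degrees(np.arctan2(q[1],q[0])),st['width'],st['force'],proj(s,[.5493,-.364,.064]),proj(s,st['ee_pos']))
E
```

```text
[ 0.52281274 -0.37313295  0.24390925] [ 0.88615989  0.46337121 -0.00160481 -0.00227899] 55.20995328273418 0.07088434295974019 [ 0.64967138  1.92620196 -0.4092145 ] [271.23784794 142.94824266] [255.47931574 222.93947781]
```

View pics/w1.png

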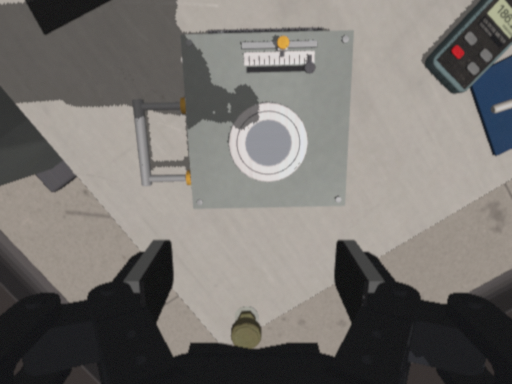

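The wrist view shows the whole box. The stage is at about (268,143), the scale at (245–315,59), the rider with its brass screw at (283,43), the dark pointer at the right end at (310,67), and the handle bar at x≈143. I'm enlarging the scale and measuring.

```bash
python3 - <<'E'
from h import *
import pickle
s=pickle.load(open('w1.pkl','rb'));im=s['pixels'];g=cv2.cvtColor(im,cv2.COLOR_BGR2GRAY)
m=cv2.inRange(g,175,255)
roi=np.zeros_like(m);cv2.circle(roi,(268,143),48,255,-1)
for (nm,lo,hi,z) in(('collar',200,255,.064),('win',80,145,.064)):
    mm=cv2.inRange(g,lo,hi)&(roi if nm=='collar' else cv2.circle(np.zeros_like(m),(268,143),29,255,-1))
    c=max(cv2.findContours(mm,cv2.RETR_EXTERNAL,cv2.CHAIN_APPROX_NONE)[0],key=cv2.contourArea)
    P=np.array([ray(s,u,v,z)[:2] for u,v in c[:,0]]).astype(np.float32)
    print(nm,len(c),cv2.fitEllipse(P),cv2.minEnclosingCircle(P))
# lid corners / yaw
for p in((183,32),(353,30),(346,206),(194,208)):print(ray(s,*p,.06).round(4))
for p in((138,103),(147,184)):print('bar',ray(s,*p,.042).round(4))
c=im[30:80,235:325];cv2.imwrite('pics/scale.png',cv2.resize(c,None,fx=8,fy=8,interpolation=cv2.INTER_CUBIC))
E
```

```text
collar 358 ((0.5465008616447449, -0.3621780276298523), (0.07567009329795837, 0.07593228667974472), 98.94453430175781) ((0.546692967414856, -0.3622337281703949), 0.04055606946349144)
win 32 ((0.5455563068389893, -0.3341370224952698), (0.0036036313977092505, 0.016520781442523003), 89.54539489746094) ((0.5444262027740479, -0.3336555063724518), 0.009274816140532494)
[ 0.5388 -0.225   0.06  ]
[ 0.6765 -0.3188  0.06  ]
[ 0.5785 -0.4705  0.06  ]
[ 0.4371 -0.3754  0.06  ]
bar [ 0.4538 -0.2483  0.042 ]
bar [ 0.4039 -0.3241  0.042 ]
```

View pics/scale.png

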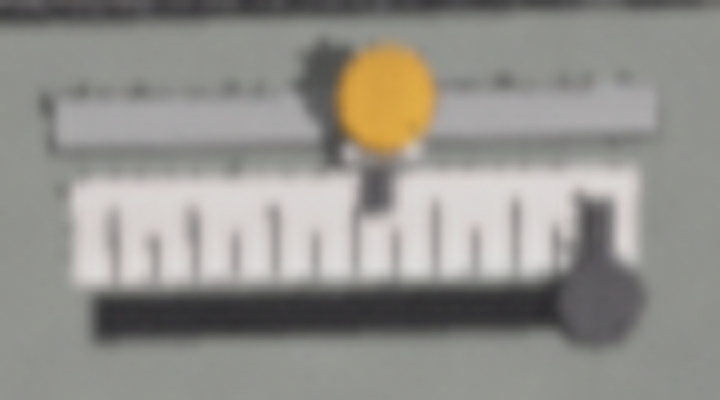

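Call:
step_arm(
  motion=[
    {"dx":-0.1,"dy":0.68,"dz":0,"ax":0,"ay":0,"az":0.001},
    {"dx":-0.1,"dy":0.68,"dz":0,"ax":0,"ay":0,"az":0.001},
    {"dx":-0.1,"dy":0.68,"dz":0,"ax":0,"ay":0,"az":0.001},
    {"dx":-0.1,"dy":0.68,"dz":0,"ax":0,"ay":0,"az":0.001},
    {"dx":-0.1,"dy":0.68,"dz":0,"ax":0,"ay":0,"az":0.001},
    {"dx":-0.1,"dy":0.68,"dz":0,"ax":0,"ay":0,"az":0.001},
    {"dx":-0.1,"dy":0.68,"dz":0,"ax":0,"ay":0,"az":0.001},
    {"dx":-0.1,"dy":0.68,"dz":0,"ax":0,"ay":0,"az":0.001},
    {"dx":-0.1,"dy":0.68,"dz":0,"ax":0,"ay":0,"az":0.001},
    {"dx":-0.1,"dy":0.68,"dz":0,"ax":0,"ay":0,"az":0.001},
    {"dx":-0.1,"dy":0.4,"dz":0,"ax":0,"ay":0,"az":0},
    {"dx":0,"dy":0,"dz":0,"ax":0,"ay":0,"az":0},
  ],
)

```text
time: 2.2
ee_pos: [0.4535, -0.0102, 0.2407]
tcp_rot: [0.888, 0.459, -0.004, -0.002]
force: [0.4, 0.0, 1.2]
width: 0.0703
```

```bash
python3 - <<'E'
from h import *
import pickle
s=snap('wrist','w2.png');pickle.dump(s,open('w2.pkl','wb'))
st=manip.sense();q=st['tcp_rot']
print(st['ee_pos'],2*np.degrees(np.arctan2(q[1],q[0])),st['force'])
for p in([.489,.103,.014],[.4915,.009,.012],[.457,-.08,.018]):print(proj(s,p))
E
```

```text
[ 0.45387048 -0.01192824  0.24068051] 54.565797114995156 [ 1.07402203 -0.60993532  0.00470596]
[223.18645239  56.23314155]
[272.6755611  124.69333199]
[290.67633806 201.23921706]
```

View pics/w2.png

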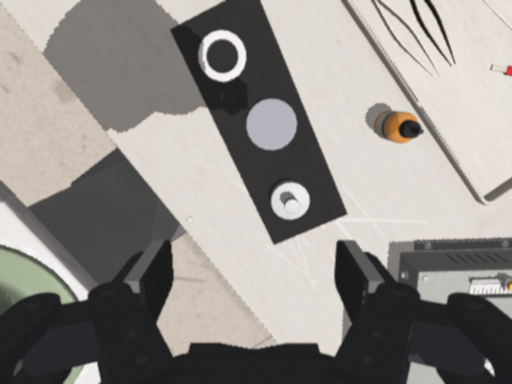

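The parts sit where predicted: ring at (222,55), glass at (271,125), weight at (290,200). I'm fitting circles.

```bash
cat >> h.py <<'E'
def circ(s,p,r,lo=110,show=True):
    g=cv2.cvtColor(s['pixels'],cv2.COLOR_BGR2GRAY)
    c0=proj(s,p);rp=np.linalg.norm(proj(s,np.array(p)+[r*1.35,0,0])-c0)
    roi=cv2.circle(np.zeros_like(g),tuple(int(round(t)) for t in c0),int(rp),255,-1)
    c=max(cv2.findContours(cv2.inRange(g,lo,255)&roi,cv2.RETR_EXTERNAL,cv2.CHAIN_APPROX_NONE)[0],key=cv2.contourArea)
    c=cv2.convexHull(c)
    P=np.array([ray(s,u,v,p[2])[:2] for u,v in c[:,0]]).astype(np.float32)
    e=cv2.fitEllipse(P);m=cv2.minEnclosingCircle(P);return np.round([*e[0],*e[1],*m[0],2*m[1]],4)
E
python3 - <<'E'
from h import *
import pickle
s=pickle.load(open('w2.pkl','rb'))
print(circ(s,[.489,.103,.014],.027),circ(s,[.4915,.009,.012],.03),circ(s,[.457,-.08,.018],.024))
E
```

```text
[0.4884 0.1041 0.0533 0.0545 0.4881 0.1043 0.0548] [0.4902 0.0102 0.0598 0.0602 0.4903 0.0101 0.0607] [ 0.4566 -0.079   0.0485  0.049   0.4565 -0.0788  0.0496]
```

Call:
step_arm(
  motion=[
    {"dx":0.12,"dy":0.075,"dz":-0.6,"ax":0,"ay":-0.0015,"az":0.004},
    {"dx":0.12,"dy":0.075,"dz":-0.6,"ax":0,"ay":-0.0015,"az":0.004},
    {"dx":0.12,"dy":0.075,"dz":-0.6,"ax":0,"ay":-0.0015,"az":0.004},
    {"dx":0.12,"dy":0.075,"dz":-0.6,"ax":0,"ay":-0.0015,"az":0.004},
    {"dx":0.12,"dy":0.075,"dz":-0.6,"ax":0,"ay":0,"az":0},
    {"dx":0.12,"dy":0.075,"dz":-0.5,"ax":0,"ay":0,"az":0},
    {"dx":0,"dy":0,"dz":0,"ax":0,"ay":0,"az":0},
    {"dx":0,"dy":0,"dz":0,"ax":0,"ay":0,"az":0},
  ],
)

```text
time: 2.92
ee_pos: [0.4915, -0.0015, 0.0595]
tcp_rot: [0.887, 0.462, 0.001, 0.004]
force: [-0.1, -0.6, 0.7]
width: 0.0701
```

```bash
cat >> h.py <<'E'
def stt():
    st=manip.sense();x,y,z,w=st['tcp_rot'];print('t',st['time'],'pos',st['ee_pos'].round(4),'yaw',round(2*np.degrees(np.arctan2(y,x)),2),'tilt(zx,zy)',round(2*(x*z+w*y),4),round(2*(y*z-w*x),4),'F',np.round(st['force'],1),'w',round(st['width'],4));return st
E
python3 - <<'E'
from h import *
s=snap('wrist','w3.png');stt()
print(circ(s,[.4902,.0102,.012],.03))
E
```

```text
t 2.9667 pos [ 0.4915 -0.0016  0.0598] yaw 55.06 tilt(zx,zy) 0.0056 -0.0061 F [-1.6 -0.8 -0.9] w 0.0702
[0.4902 0.0102 0.0598 0.0602 0.4903 0.0102 0.0605]
```

View pics/w3.png

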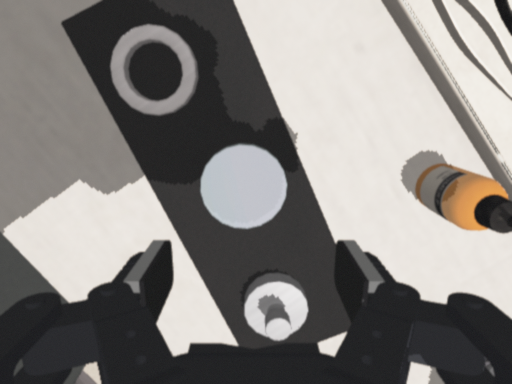

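Call:
step_arm(
  motion=[
    {"dx":-0.013,"dy":0.12,"dz":-0.2,"ax":0.002,"ay":0.002,"az":0.005},
    {"dx":-0.013,"dy":0.12,"dz":-0.2,"ax":0.002,"ay":0.0016,"az":0.005},
    {"dx":0,"dy":0,"dz":-0.2,"ax":0,"ay":0,"az":0},
    {"dx":0,"dy":0,"dz":-0.1,"ax":0,"ay":0,"az":0},
    {"dx":0,"dy":0,"dz":0,"ax":0,"ay":0,"az":0},
  ],
)

```text
time: 3.38
ee_pos: [0.4922, 0.0095, 0.0263]
tcp_rot: [0.883, 0.468, 0.003, 0.001]
force: [-0.4, 0.4, 1.0]
width: 0.0708
```

```bash
python3 - <<'E'
from h import *
s=snap('wrist','w4.png');stt()
print(circ(s,[.4902,.0102,.012],.03))
E
```

```text
t 3.4333 pos [0.4923 0.0095 0.0266] yaw 55.86 tilt(zx,zy) 0.0065 0.0003 F [-0.4  0.1 -0.1] w 0.0703
[0.4902 0.0102 0.0599 0.0601 0.4903 0.0102 0.0605]
```

View pics/w4.png

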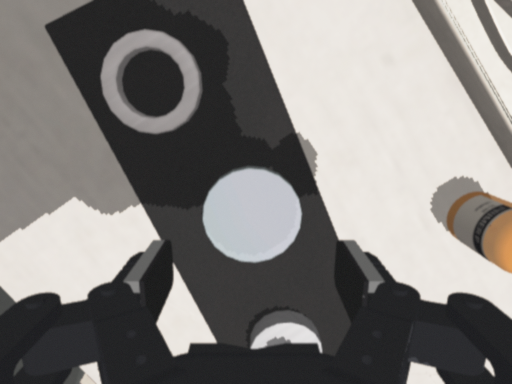

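```bash
python3 - <<'E'
from h import *
s=snap('wrist');st=stt();p=st['ee_pos'];t=np.radians(55.9)
X=np.array([np.cos(t),np.sin(t),0]);Y=np.array([np.sin(t),-np.cos(t),0])
for xx in(.011,-.011):
  for h in(0,.01,.02,.03,.04):print(xx,h,proj(s,p+X*xx+Y*.035+[0,0,h]).round(),proj(s,p+X*xx-Y*.035+[0,0,h]).round())
E
```

```text
t 3.4833 pos [0.4925 0.0095 0.027 ] yaw 55.85 tilt(zx,zy) 0.0069 0.0003 F [0.4 0.3 0.4] w 0.0707
0.011 0 [319. 205.] [192. 205.]
0.011 0.01 [323. 211.] [189. 211.]
0.011 0.02 [327. 217.] [186. 217.]
0.011 0.03 [331. 224.] [182. 224.]
0.011 0.04 [337. 232.] [177. 232.]
-0.011 0 [317. 242.] [194. 242.]
-0.011 0.01 [321. 249.] [191. 250.]
-0.011 0.02 [324. 258.] [188. 258.]
-0.011 0.03 [329. 267.] [184. 267.]
-0.011 0.04 [333. 277.] [180. 278.]
```

Call:
step_arm(
  motion=[
    {"dx":-0.046,"dy":0.014,"dz":-0.1,"ax":0,"ay":0.0044,"az":0},
    {"dx":0,"dy":0,"dz":-0.1,"ax":0,"ay":0,"az":0},
    {"dx":0,"dy":0,"dz":-0.08,"ax":0,"ay":0,"az":0},
    {"dx":0,"dy":0,"dz":-0.06,"ax":0,"ay":0,"az":0},
    {"dx":0,"dy":0,"dz":0,"ax":0,"ay":0,"az":0},
  ],
)

```text
time: 3.9
ee_pos: [0.4906, 0.01, 0.0092]
tcp_rot: [0.884, 0.468, 0.0, 0.0]
force: [0.3, 0.2, 0.6]
width: 0.0704
```

```bash
python3 - <<'E'
from h import *
stt()
E
```

```text
t 3.9 pos [0.4906 0.01   0.0092] yaw 55.83 tilt(zx,zy) 0.0009 0.0001 F [0.3 0.2 0.6] w 0.0704
```

Call:
step_arm(
  motion=[
    {"dx":0,"dy":0,"dz":-0.04,"ax":0,"ay":0,"az":0},
    {"dx":0,"dy":0,"dz":-0.04,"ax":0,"ay":0,"az":0},
    {"dx":0,"dy":0,"dz":0,"ax":0,"ay":0,"az":0},
  ],
)

```text
time: 4.15
ee_pos: [0.4905, 0.01, 0.0047]
tcp_rot: [0.884, 0.468, 0.0, 0.0]
force: [-0.5, -0.2, -0.7]
width: 0.0702
```

```bash
python3 - <<'E'
from h import *
s=snap('wrist','w5.png');stt();print(circ(s,[.4902,.0102,.012],.03))
E
```

```text
t 4.2 pos [0.4906 0.01   0.0048] yaw 55.83 tilt(zx,zy) 0.0008 0.0001 F [ 0.2 -0.  -0.2] w 0.0708
[0.4902 0.0102 0.0597 0.0601 0.4902 0.0103 0.0604]
```

View pics/w5.png

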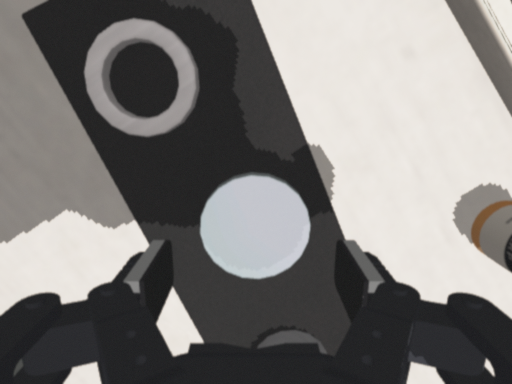

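Call:
step_arm(
  motion=[
    {"dx":0,"dy":0,"dz":-0.04,"ax":0,"ay":0,"az":0},
    {"dx":0,"dy":0,"dz":-0.04,"ax":0,"ay":0,"az":0},
    {"dx":0,"dy":0,"dz":0,"ax":0,"ay":0,"az":0},
  ],
)

```text
time: 4.45
ee_pos: [0.4908, 0.01, 0.0007]
tcp_rot: [0.884, 0.468, 0.001, 0.0]
force: [-0.4, 0.1, -0.5]
width: 0.0702
```

Call:
step_arm(
  motion=[
    {"dx":0,"dy":0,"dz":-0.04,"ax":0,"ay":0,"az":0},
    {"dx":0,"dy":0,"dz":-0.04,"ax":0,"ay":0,"az":0},
    {"dx":0,"dy":0,"dz":0,"ax":0,"ay":0,"az":0},
  ],
)

```text
time: 4.7
ee_pos: [0.4909, 0.01, -0.0036]
tcp_rot: [0.884, 0.468, 0.001, 0.0]
force: [0.2, -0.0, 0.2]
width: 0.0703
```

Call:
step_arm(
  motion=[
    {"dx":0,"dy":0,"dz":-0.03,"ax":0,"ay":0,"az":0},
    {"dx":0,"dy":0,"dz":-0.03,"ax":0,"ay":0,"az":0},
  ],
)

```text
time: 4.87
ee_pos: [0.491, 0.0099, -0.0067]
tcp_rot: [0.884, 0.468, 0.001, 0.0]
force: [0.4, 0.5, -0.2]
width: 0.0707
```

Call:
step_arm(
  motion=[
    {"dx":0,"dy":0,"dz":-0.03,"ax":0,"ay":0,"az":0},
    {"dx":0,"dy":0,"dz":-0.03,"ax":0,"ay":0,"az":0},
  ],
)

```text
time: 5.03
ee_pos: [0.491, 0.0099, -0.01]
tcp_rot: [0.884, 0.468, 0.001, 0.0]
force: [-0.4, 0.2, -0.4]
width: 0.0706
```

Call:
step_arm(
  motion=[
    {"dx":0,"dy":0,"dz":-0.025,"ax":0,"ay":0,"az":0},
    {"dx":0,"dy":0,"dz":-0.025,"ax":0,"ay":0,"az":0},
  ],
)

```text
time: 5.2
ee_pos: [0.491, 0.01, -0.0129]
tcp_rot: [0.884, 0.468, 0.001, 0.0]
force: [0.3, -0.3, 0.3]
width: 0.0709
```

```bash
python3 - <<'E'
from h import *
s=snap('wrist','w6.png');st=stt();print(circ(s,[.4902,.0102,.012],.03))
# side view: mask of dark finger relative to mat; numbers only
b=snap('side','s6.png');print('TCP',proj(b,st['ee_pos']),'disc',proj(b,[.4902,.0102,.012]))
t=np.radians(55.8);Y=np.array([np.sin(t),-np.cos(t),0])
for sg in(1,-1):
  for z in(.004,.02,.04,.06):print(sg,z,proj(b,np.array([.4902,.0102,z])+sg*Y*.042).round())
g=cv2.cvtColor(b['pixels'],cv2.COLOR_BGR2GRAY)
cv2.imwrite('pics/s6c.png',cv2.resize(b['pixels'][150:270,190:330],None,fx=5,fy=5,interpolation=cv2.INTER_CUBIC))
E
```

```text
t 5.25 pos [ 0.4909  0.01   -0.0131] yaw 55.82 tilt(zx,zy) 0.0015 0.0002 F [ 0.2  0.1 -0.2] w 0.0703
[0.4902 0.0102 0.0597 0.0601 0.4902 0.0101 0.0604]
TCP [263.03184658 230.18254251] disc [263.47981759 222.44706347]
1 0.004 [254. 217.]
1 0.02 [255. 212.]
1 0.04 [255. 206.]
1 0.06 [255. 200.]
-1 0.004 [273. 233.]
-1 0.02 [273. 228.]
-1 0.04 [274. 221.]
-1 0.06 [274. 215.]
```

View pics/s6c.png

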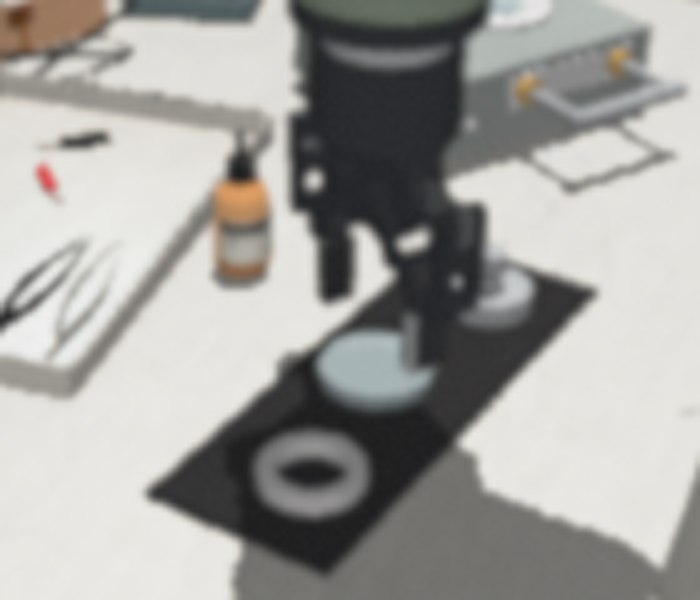

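The side view shows the fingertips still about 30 mm above the mat, with the near tip at about crop (425,365), although the TCP reads −13 mm. The real tips therefore sit about 45 mm behind the reported TCP. I'll go down by feel.

Call:
step_arm(
  motion=[
    {"dx":0,"dy":0,"dz":-0.08,"ax":0,"ay":0,"az":0},
    {"dx":0,"dy":0,"dz":-0.08,"ax":0,"ay":0,"az":0},
    {"dx":0,"dy":0,"dz":-0.08,"ax":0,"ay":0,"az":0},
    {"dx":0,"dy":0,"dz":-0.06,"ax":0,"ay":0,"az":0},
    {"dx":0,"dy":0,"dz":0,"ax":0,"ay":0,"az":0},
  ],
)

```text
time: 5.72
ee_pos: [0.4909, 0.01, -0.0295]
tcp_rot: [0.884, 0.468, 0.001, 0.0]
force: [-0.9, -0.2, 0.0]
width: 0.07
```

```bash
python3 - <<'E'
from h import *
s=snap('wrist','w7.png');st=stt();print(circ(s,[.4902,.0102,.012],.03))
E
```

```text
t 5.7667 pos [ 0.4909  0.01   -0.0294] yaw 55.82 tilt(zx,zy) 0.0017 0.0002 F [-0.7  0.8  0.3] w 0.0704
[0.4902 0.0102 0.0597 0.0601 0.4902 0.0102 0.0605]
```

Call:
step_arm(
  motion=[
    {"dx":0,"dy":0,"dz":-0.03,"ax":0,"ay":0,"az":0},
    {"dx":0,"dy":0,"dz":-0.03,"ax":0,"ay":0,"az":0},
    {"dx":0,"dy":0,"dz":-0.03,"ax":0,"ay":0,"az":0},
  ],
)

```text
time: 6.02
ee_pos: [0.4912, 0.01, -0.0339]
tcp_rot: [0.884, 0.468, 0.001, 0.0]
force: [-0.1, -0.1, -0.0]
width: 0.0706
```

Call:
step_arm(
  motion=[
    {"dx":0,"dy":0,"dz":-0.02,"ax":0,"ay":0,"az":0},
    {"dx":0,"dy":0,"dz":-0.02,"ax":0,"ay":0,"az":0},
  ],
)

```text
time: 6.18
ee_pos: [0.4912, 0.01, -0.0362]
tcp_rot: [0.884, 0.468, 0.001, 0.0]
force: [0.4, -0.4, 0.1]
width: 0.0705
```

Call:
step_arm(
  motion=[
    {"dx":0,"dy":0,"dz":-0.02,"ax":0,"ay":0,"az":0},
    {"dx":0,"dy":0,"dz":-0.02,"ax":0,"ay":0,"az":0},
  ],
)

```text
time: 6.35
ee_pos: [0.4913, 0.01, -0.0383]
tcp_rot: [0.884, 0.468, 0.001, 0.0]
force: [-0.0, -0.3, -0.1]
width: 0.0703
```

Call:
step_arm(
  motion=[
    {"dx":0,"dy":0,"dz":-0.02,"ax":0,"ay":0,"az":0},
    {"dx":0,"dy":0,"dz":-0.02,"ax":0,"ay":0,"az":0},
  ],
)

```text
time: 6.52
ee_pos: [0.4913, 0.01, -0.0404]
tcp_rot: [0.884, 0.468, 0.001, 0.0]
force: [-6.1, -1.3, 38.8]
width: 0.0709
```

Call:
step_arm(
  motion=[
    {"dx":0,"dy":0,"dz":-0.02,"ax":0,"ay":0,"az":0},
    {"dx":0,"dy":0,"dz":-0.02,"ax":0,"ay":0,"az":0},
  ],
)

```text
time: 6.68
ee_pos: [0.4914, 0.0099, -0.0404]
tcp_rot: [0.884, 0.468, 0.001, 0.001]
force: [-9.2, 0.3, 41.6]
width: 0.0707
```

Call:
step_arm(
  motion=[
    {"dx":0,"dy":0,"dz":-0.02,"ax":0,"ay":0,"az":0},
    {"dx":0,"dy":0,"dz":-0.02,"ax":0,"ay":0,"az":0},
  ],
)

```text
time: 6.85
ee_pos: [0.4914, 0.0099, -0.0404]
tcp_rot: [0.884, 0.468, 0.001, 0.002]
force: [-6.3, -1.0, 32.4]
width: 0.0705
```

Contact with the mat came at TCP z = −40.4 mm, so the tips at this opening are 44 mm behind the reported TCP. I'll rise 4 mm and close gently.

Call:
step_arm(
  motion=[
    {"dx":-0.01,"dy":0,"dz":0.04,"ax":0,"ay":0,"az":0},
    {"dx":-0.01,"dy":0,"dz":0.04,"ax":0,"ay":0,"az":0},
    {"dx":0,"dy":0,"dz":0,"ax":0,"ay":0,"az":0},
  ],
)

```text
time: 7.1
ee_pos: [0.4907, 0.0099, -0.0356]
tcp_rot: [0.884, 0.468, 0.002, 0.002]
force: [-0.1, 0.2, -0.5]
width: 0.0704
```

Call:
step_arm(
  motion=[
    {"dx":0,"dy":0,"dz":0,"ax":0,"ay":0,"az":0},
    {"dx":0,"dy":0,"dz":0,"ax":0,"ay":0,"az":0},
    {"dx":0,"dy":0,"dz":0,"ax":0,"ay":0,"az":0},
    {"dx":0,"dy":0,"dz":0,"ax":0,"ay":0,"az":0},
    {"dx":0,"dy":0,"dz":0,"ax":0,"ay":0,"az":0},
    {"dx":0,"dy":0,"dz":0,"ax":0,"ay":0,"az":0},
  ],
  fingers=0.2,
  squeeze=25,
)

```text
time: 7.6
ee_pos: [0.4907, 0.01, -0.0352]
tcp_rot: [0.884, 0.468, 0.002, 0.002]
force: [-1.9, 0.9, 7.7]
width: 0.0575
```

```bash
python3 - <<'E'
from h import *
s=snap('wrist','w8.png');st=stt();print(circ(s,[.4902,.0102,.012],.03))
E
```

```text
t 7.65 pos [ 0.4907  0.01   -0.0352] yaw 55.82 tilt(zx,zy) 0.0051 -0.0021 F [-1.  -0.   6.7] w 0.0577
[0.4895 0.0106 0.0594 0.0601 0.4894 0.0107 0.0604]
```

Call:
step_arm(
  motion=[
    {"dx":0,"dy":0,"dz":0.06,"ax":0,"ay":0,"az":0},
    {"dx":0,"dy":0,"dz":0.07,"ax":0,"ay":0,"az":0},
    {"dx":0,"dy":0,"dz":0.07,"ax":0,"ay":0,"az":0},
    {"dx":0,"dy":0,"dz":0,"ax":0,"ay":0,"az":0},
  ],
)

```text
time: 7.98
ee_pos: [0.4904, 0.01, -0.0249]
tcp_rot: [0.884, 0.468, 0.001, 0.002]
force: [-0.5, -0.4, 0.2]
width: 0.0576
```

```bash
python3 - <<'E'
from h import *
s=snap('wrist','w9.png');st=stt();print(circ(s,[.4902,.0102,.012],.03),circ(s,[.4902,.0102,.022],.03))
E
```

```text
t 8.0333 pos [ 0.4903  0.01   -0.0251] yaw 55.82 tilt(zx,zy) 0.0039 -0.0021 F [-0.6  1.   0. ] w 0.0575
[0.4863 0.0063 0.064  0.0649 0.4864 0.0063 0.0651] [0.4891 0.0105 0.0595 0.0603 0.4892 0.0105 0.0606]
```

The disc is in the grip: fitted at z = 22 mm it measures 60 mm. I'm refining the stage position from the first wrist picture before carrying it over.

```bash
python3 - <<'E'
from h import *
import pickle
s=pickle.load(open('w1.pkl','rb'))
for lo in (120,150,165,180,200):print(lo,circ(s,[.547,-.3622,.064],.042*.82,lo))
g=cv2.cvtColor(s['pixels'],cv2.COLOR_BGR2GRAY);print(g[143,222:316:2])
print(g[98:190:2,268])
E
```

```text
120 [ 0.5455 -0.3635  0.0942  0.095   0.5454 -0.3635  0.0953]
150 [ 0.5462 -0.3629  0.0834  0.0854  0.5451 -0.3621  0.0873]
165 [ 0.5465 -0.3624  0.0825  0.0832  0.5464 -0.3621  0.0838]
180 [ 0.5465 -0.3623  0.082   0.082   0.5465 -0.3622  0.0826]
200 [ 0.5467 -0.3622  0.0805  0.0805  0.5467 -0.3623  0.081 ]
[145 145 143 139 202 211 212 170 206 215 218 207 155 148 147 148 147 147
 146 147 148 147 147 147 147 147 147 148 148 148 146 148 148 146 156 213
 219 219 207 195 223 222 216 157 144 143 141]
[148 146 160 214 218 218 187 205 219 220 214 162 148 147 146 148 147 148
 147 147 147 147 148 146 148 146 148 148 148 148 147 148 147 150 193 219
 219 214 179 217 218 210 156 148 147 148]
```

Call:
step_arm(
  motion=[
    {"dx":0,"dy":0,"dz":0.4,"ax":0,"ay":-0.0025,"az":0},
    {"dx":0,"dy":0,"dz":0.6,"ax":0.0013,"ay":0,"az":0},
    {"dx":0,"dy":-0.2,"dz":0.6,"ax":0,"ay":0,"az":0},
    {"dx":0.08,"dy":-0.5,"dz":0.4,"ax":0,"ay":0,"az":0},
    {"dx":0.1,"dy":-0.65,"dz":0.1,"ax":0,"ay":0,"az":0},
    {"dx":0.1,"dy":-0.65,"dz":0,"ax":0,"ay":0,"az":0},
    {"dx":0.1,"dy":-0.65,"dz":0,"ax":0,"ay":0,"az":0},
    {"dx":0.1,"dy":-0.65,"dz":0,"ax":0,"ay":0,"az":0},
    {"dx":0.1,"dy":-0.65,"dz":0,"ax":0,"ay":0,"az":0},
    {"dx":0.1,"dy":-0.65,"dz":0,"ax":0,"ay":0,"az":0},
    {"dx":0.1,"dy":-0.65,"dz":0,"ax":0,"ay":0,"az":0},
    {"dx":0.1,"dy":-0.65,"dz":0,"ax":0,"ay":0,"az":0},
  ],
)

```text
time: 9.03
ee_pos: [0.5328, -0.2912, 0.0861]
tcp_rot: [0.881, 0.474, 0.004, 0.002]
force: [0.5, 0.5, -0.5]
width: 0.0574
```

Call:
step_arm(
  motion=[
    {"dx":0.1,"dy":-0.65,"dz":0,"ax":0,"ay":0,"az":0},
    {"dx":0.05,"dy":-0.3,"dz":0,"ax":0,"ay":0,"az":0},
    {"dx":0,"dy":0,"dz":0,"ax":0,"ay":0,"az":0},
  ],
)

```text
time: 9.28
ee_pos: [0.5384, -0.3493, 0.0851]
tcp_rot: [0.882, 0.47, 0.003, 0.002]
force: [-0.3, 0.7, -0.8]
width: 0.0576
```

```bash
python3 - <<'E'
from h import *
s=snap('wrist','w10.png');st=stt();p=st['ee_pos'];print(circ(s,[p[0]-.001,p[1],p[2]+.047],.03,130))
E
```

```text
t 9.3333 pos [ 0.5382 -0.348   0.085 ] yaw 56.15 tilt(zx,zy) 0.0076 -0.0009 F [-0.9 -0.6 -0.6] w 0.0574
[ 0.5351 -0.3516  0.0838  0.0845  0.5355 -0.3511  0.0871]
```

Call:
step_arm(
  motion=[
    {"dx":0.1,"dy":-0.15,"dz":-0.2,"ax":0,"ay":0.0048,"az":0},
    {"dx":0.09,"dy":-0.14,"dz":-0.3,"ax":0,"ay":0,"az":0},
    {"dx":0,"dy":0,"dz":-0.3,"ax":0,"ay":0,"az":0},
    {"dx":0,"dy":0,"dz":-0.15,"ax":0,"ay":0,"az":0},
    {"dx":0,"dy":0,"dz":0,"ax":0,"ay":0,"az":0},
  ],
)

```text
time: 9.75
ee_pos: [0.5485, -0.3575, 0.0361]
tcp_rot: [0.881, 0.472, 0.0, -0.001]
force: [-0.4, 0.5, -1.4]
width: 0.0575
```

```bash
python3 - <<'E'
from h import *
s=snap('wrist','w11.png');st=stt();p=st['ee_pos']
g=cv2.cvtColor(s['pixels'],cv2.COLOR_BGR2GRAY);c=proj(s,[p[0]-.0012,p[1]+.0005,p[2]+.047]);print(c)
u,v=c.astype(int);print(g[v,u-75:u+75:3]);print(g[max(0,v-75):v+75:3,u])
for q in (.064,):print('stage px',proj(s,[.5466,-.3623,q]))
E
```

```text
t 9.8 pos [ 0.5487 -0.3574  0.0368] yaw 56.38 tilt(zx,zy) 0.0005 0.0012 F [-0.4  0.8 -1.4] w 0.0577
[253.32535357 263.2346616 ]
[ 25  25  31 155 187 211 212 212 213 213 224 228 228 228 228 228 228 229
 228 228 229 229 229 229 229 229 229 229 229 229 228 229 230 230 230 230
 230 230 229 230 229 230 232 241 243 243 242 180  48  26]
[ 85 124 120 199 215 215 219 229 230 229 229 229 230 230 229 229 229 229
 229 230 229 229 229 228 228 229 228 228 229 229 228 228 229 228 228 228
 232 242 241 240 240 239 226 240 239 233 222 177 174 175]
stage px [257.98437405 253.74016722]
```

Call:
step_arm(
  motion=[
    {"dx":-0.01,"dy":-0.055,"dz":-0.05,"ax":0,"ay":0,"az":0},
    {"dx":-0.01,"dy":-0.05,"dz":-0.05,"ax":0,"ay":0,"az":0},
    {"dx":0,"dy":0,"dz":-0.05,"ax":0,"ay":0,"az":0},
    {"dx":0,"dy":0,"dz":0,"ax":0,"ay":0,"az":0},
  ],
)

```text
time: 10.13
ee_pos: [0.5487, -0.362, 0.0314]
tcp_rot: [0.881, 0.473, 0.001, 0.001]
force: [-0.6, 0.6, -0.1]
width: 0.0576
```

```bash
python3 - <<'E'
from h import *
s=snap('wrist','w12.png');st=stt();p=st['ee_pos']
hsv=s['pixels'].astype(int)
for z,c in ((p[2]+.047,[p[0]-.0012,p[1]+.0005]),):
  u,v=proj(s,[*c,z]).astype(int)
  print(u,v,hsv[v,u],hsv[v-40,u], hsv[v,u-68:u-40:4].tolist(),hsv[v,u+40:u+80:4].tolist())
E
```

```text
t 10.1833 pos [ 0.5488 -0.3622  0.0316] yaw 56.47 tilt(zx,zy) 0.0029 -0.0001 F [-0.1 -1.2 -0.6] w 0.0581
253 263 [233 230 225] [236 231 229] [[59, 59, 55], [196, 195, 187], [215, 215, 209], [216, 215, 209], [221, 220, 215], [233, 232, 224], [232, 231, 223]] [[235, 231, 229], [235, 231, 228], [235, 232, 230], [220, 216, 215], [220, 216, 216], [223, 219, 220], [239, 236, 237], [105, 101, 100], [27, 27, 25], [23, 24, 24]]
```

Call:
step_arm(
  motion=[
    {"dx":-0.02,"dy":-0.01,"dz":-0.05,"ax":0,"ay":0.0018,"az":0},
    {"dx":0,"dy":0,"dz":-0.04,"ax":0,"ay":0,"az":0},
    {"dx":0,"dy":0,"dz":-0.02,"ax":0,"ay":0,"az":0},
  ],
)

```text
time: 10.43
ee_pos: [0.5481, -0.363, 0.0266]
tcp_rot: [0.881, 0.473, 0.0, 0.001]
force: [0.9, 0.1, -1.0]
width: 0.0574
```

Call:
step_arm(
  motion=[
    {"dx":0,"dy":0,"dz":-0.02,"ax":0,"ay":0,"az":0},
  ],
)

```text
time: 10.52
ee_pos: [0.5481, -0.3631, 0.0255]
tcp_rot: [0.881, 0.473, 0.0, 0.001]
force: [-0.1, 0.1, -1.0]
width: 0.0577
```

Call:
step_arm(
  motion=[
    {"dx":0,"dy":0,"dz":-0.02,"ax":0,"ay":0,"az":0},
  ],
)

```text
time: 10.6
ee_pos: [0.5482, -0.3631, 0.0247]
tcp_rot: [0.881, 0.473, 0.0, 0.001]
force: [-7.2, 5.2, 22.8]
width: 0.0574
```

Call:
step_arm(
  motion=[
    {"dx":0,"dy":0,"dz":-0.014,"ax":0,"ay":0,"az":0},
  ],
)

```text
time: 10.68
ee_pos: [0.5482, -0.3631, 0.0248]
tcp_rot: [0.881, 0.473, 0.0, 0.001]
force: [-8.6, 3.7, 20.0]
width: 0.0575
```

The disc touches at the expected height. Releasing it.

Call:
step_arm(
  motion=[
    {"dx":0,"dy":0,"dz":0.004,"ax":0,"ay":0,"az":0},
    {"dx":0,"dy":0,"dz":0,"ax":0,"ay":0,"az":0},
  ],
)

```text
time: 10.85
ee_pos: [0.5482, -0.3631, 0.0254]
tcp_rot: [0.881, 0.473, 0.0, 0.001]
force: [-0.0, -0.6, -1.0]
width: 0.0575
```

Call:
step_arm(
  motion=[
    {"dx":0,"dy":0,"dz":0,"ax":0,"ay":0,"az":0},
    {"dx":0,"dy":0,"dz":0,"ax":0,"ay":0,"az":0},
    {"dx":0,"dy":0,"dz":0,"ax":0,"ay":0,"az":0},
    {"dx":0,"dy":0,"dz":0,"ax":0,"ay":0,"az":0},
    {"dx":0,"dy":0,"dz":0.2,"ax":0,"ay":0,"az":0},
    {"dx":0,"dy":0,"dz":0.6,"ax":0,"ay":0,"az":0},
    {"dx":0,"dy":0,"dz":0.6,"ax":0,"ay":0,"az":0},
    {"dx":-0.2,"dy":-0.2,"dz":0.6,"ax":0,"ay":0,"az":0},
    {"dx":-0.2,"dy":-0.2,"dz":0.6,"ax":0,"ay":0,"az":0},
    {"dx":0,"dy":0,"dz":0.3,"ax":0,"ay":0,"az":0},
    {"dx":0,"dy":0,"dz":0,"ax":0,"ay":0,"az":0},
  ],
  fingers=0.65,
)

```text
time: 11.77
ee_pos: [0.5262, -0.3815, 0.179]
tcp_rot: [0.881, 0.474, -0.0, -0.0]
force: [0.5, 0.3, -0.1]
width: 0.0707
```

```bash
python3 - <<'E'
from h import *
import pickle
s=snap('wrist','w13.png');st=stt();pickle.dump(s,open('w13.pkl','wb'))
g=cv2.cvtColor(s['pixels'],cv2.COLOR_BGR2GRAY)
for lo in(165,180,200):print(lo,'collar',circ(s,[.5466,-.3623,.064],.035,lo))
u,v=proj(s,[.5466,-.3623,.072]).round().astype(int);print(u,v)
print(g[v,u-60:u+61:2].tolist());print(g[v-60:v+61:2,u].tolist())
E
```

```text
t 11.8167 pos [ 0.5259 -0.3817  0.1779] yaw 56.56 tilt(zx,zy) -0.001 0.0007 F [ 0.5 -0.9  1.2] w 0.0703
165 collar [ 0.5465 -0.3626  0.0822  0.0832  0.5465 -0.3627  0.0835]
180 collar [ 0.5465 -0.3624  0.0816  0.0822  0.5466 -0.3621  0.0827]
200 collar [ 0.5467 -0.3625  0.0803  0.0811  0.5467 -0.3626  0.0814]
263 149
[145, 145, 145, 145, 145, 140, 183, 207, 212, 212, 178, 191, 134, 164, 174, 178, 194, 194, 195, 195, 194, 195, 195, 195, 195, 193, 194, 194, 194, 194, 195, 195, 194, 194, 194, 194, 194, 195, 194, 195, 195, 194, 194, 193, 178, 181, 219, 222, 187, 213, 224, 224, 223, 204, 147, 146, 143, 144, 142, 144, 147]
[151, 150, 151, 149, 131, 159, 117, 112, 114, 108, 96, 112, 152, 175, 176, 185, 195, 194, 194, 194, 194, 194, 194, 194, 194, 195, 195, 194, 195, 193, 195, 195, 194, 193, 195, 195, 194, 194, 195, 194, 194, 194, 194, 191, 178, 209, 222, 215, 181, 216, 218, 218, 197, 153, 148, 149, 149, 150, 149, 149, 147]
```

```bash
python3 - <<'E'
from h import *
import pickle
s=pickle.load(open('w13.pkl','rb'));g=cv2.cvtColor(s['pixels'],cv2.COLOR_BGR2GRAY)
u,v=proj(s,[.5466,-.3623,.072]).round().astype(int)
for lo,hi in((160,202),(168,202),(190,199)):
  m=cv2.inRange(g,lo,hi)&cv2.circle(np.zeros_like(g),(int(u),int(v)),37,255,-1)
  m=cv2.morphologyEx(m,cv2.MORPH_OPEN,np.ones((5,5),np.uint8))
  c=cv2.convexHull(max(cv2.findContours(m,cv2.RETR_EXTERNAL,cv2.CHAIN_APPROX_NONE)[0],key=cv2.contourArea))
  z=.064 if lo==190 else .072
  P=np.array([ray(s,*q,z)[:2] for q in c[:,0]]).astype(np.float32);print(lo,cv2.fitEllipse(P),cv2.minEnclosingCircle(P))
E
```

```text
160 ((0.547146201133728, -0.36056655645370483), (0.054153475910425186, 0.058135274797677994), 93.90882873535156) ((0.5472872257232666, -0.3598923087120056), 0.02962641976773739)
168 ((0.5471205115318298, -0.3606818914413452), (0.053902555257081985, 0.05813464894890785), 92.69727325439453) ((0.5472872257232666, -0.3598923087120056), 0.02962641976773739)
190 ((0.5462353229522705, -0.36215880513191223), (0.04822835698723793, 0.04839785024523735), 84.40216064453125) ((0.5463466644287109, -0.36205700039863586), 0.02445414289832115)
```

Call:
step_arm(
  motion=[
    {"dx":-0.05,"dy":0.4,"dz":0,"ax":0,"ay":0,"az":0},
    {"dx":-0.05,"dy":0.7,"dz":0,"ax":0,"ay":0,"az":0},
    {"dx":-0.05,"dy":0.7,"dz":0,"ax":0,"ay":0,"az":0},
    {"dx":-0.05,"dy":0.7,"dz":0,"ax":0,"ay":0,"az":0},
    {"dx":-0.05,"dy":0.7,"dz":0,"ax":0,"ay":0,"az":0},
    {"dx":-0.05,"dy":0.7,"dz":0,"ax":0,"ay":0,"az":0},
    {"dx":-0.05,"dy":0.7,"dz":0,"ax":0,"ay":0,"az":0},
    {"dx":-0.05,"dy":0.7,"dz":0,"ax":0,"ay":0,"az":0},
    {"dx":-0.05,"dy":0.7,"dz":0,"ax":0,"ay":0,"az":0},
    {"dx":-0.05,"dy":0.7,"dz":0,"ax":0,"ay":0,"az":0},
    {"dx":-0.05,"dy":0.7,"dz":0,"ax":0,"ay":0,"az":0},
    {"dx":-0.05,"dy":0.7,"dz":-0.2,"ax":0,"ay":0,"az":0},
  ],
  fingers=0.55,
)

```text
time: 12.82
ee_pos: [0.4859, 0.0352, 0.1615]
tcp_rot: [0.883, 0.47, -0.004, -0.003]
force: [0.5, 0.2, 0.8]
width: 0.0663
```

Call:
step_arm(
  motion=[
    {"dx":-0.05,"dy":0.6,"dz":-0.5,"ax":0,"ay":0,"az":0},
    {"dx":-0.05,"dy":0.5,"dz":-0.6,"ax":0,"ay":0,"az":0},
    {"dx":-0.05,"dy":0.2,"dz":-0.6,"ax":0,"ay":0,"az":0},
    {"dx":0,"dy":0,"dz":-0.4,"ax":0,"ay":0,"az":0},
    {"dx":0,"dy":0,"dz":0,"ax":0,"ay":0,"az":0},
  ],
)

```text
time: 13.23
ee_pos: [0.4735, 0.1137, 0.0505]
tcp_rot: [0.88, 0.475, -0.004, -0.005]
force: [-1.1, 0.1, -0.6]
width: 0.0664
```

```bash
python3 - <<'E'
from h import *
s=snap('wrist','w14.png');st=stt();print(circ(s,[.4884,.1041,.014],.027,95))
E
```

```text
t 13.2833 pos [0.474  0.1138 0.052 ] yaw 56.76 tilt(zx,zy) -0.0102 0.0055 F [-1.1  0.5 -0.5] w 0.066
[0.488  0.1045 0.0541 0.0548 0.4883 0.1046 0.0554]
```

Call:
step_arm(
  motion=[
    {"dx":0.14,"dy":-0.095,"dz":-0.1,"ax":-0.0035,"ay":-0.0065,"az":-0.006},
    {"dx":0.14,"dy":-0.095,"dz":-0.2,"ax":0,"ay":0,"az":0},
    {"dx":0,"dy":0,"dz":-0.3,"ax":0,"ay":0,"az":0},
    {"dx":0,"dy":0,"dz":-0.3,"ax":0,"ay":0,"az":0},
    {"dx":0,"dy":0,"dz":-0.3,"ax":0,"ay":0,"az":0},
    {"dx":0,"dy":0,"dz":0,"ax":0,"ay":0,"az":0},
  ],
)

```text
time: 13.78
ee_pos: [0.4961, 0.0985, -0.0065]
tcp_rot: [0.884, 0.468, 0.005, 0.003]
force: [-0.9, -0.1, -0.6]
width: 0.066
```

```bash
python3 - <<'E'
from h import *
s=snap('wrist','w15.png');st=stt();print(circ(s,[.4884,.1041,.014],.027,95))
E
```

```text
t 13.8333 pos [ 0.4966  0.0985 -0.0054] yaw 55.74 tilt(zx,zy) 0.0118 -0.0011 F [ 0.8 -0.6  0.7] w 0.0661
[0.4883 0.1046 0.0531 0.0553 0.4883 0.1048 0.0556]
```

Call:
step_arm(
  motion=[
    {"dx":-0.05,"dy":0.04,"dz":0,"ax":0,"ay":0.002,"az":0},
    {"dx":-0.05,"dy":0.04,"dz":-0.05,"ax":0,"ay":0.002,"az":0},
    {"dx":-0.05,"dy":0.03,"dz":-0.1,"ax":0,"ay":0.002,"az":0},
    {"dx":0,"dy":0,"dz":-0.05,"ax":0,"ay":0,"az":0},
    {"dx":0,"dy":0,"dz":0,"ax":0,"ay":0,"az":0},
    {"dx":0,"dy":0,"dz":0,"ax":0,"ay":0,"az":0},
  ],
)

```text
time: 14.33
ee_pos: [0.4915, 0.1035, -0.0125]
tcp_rot: [0.885, 0.466, 0.003, 0.002]
force: [0.8, 1.0, -0.7]
width: 0.0659
```

```bash
python3 - <<'E'
from h import *
s=snap('wrist','w15.png');st=stt();print(circ(s,[.4884,.1041,.014],.027,95))
E
```

```text
t 14.3833 pos [ 0.4916  0.1035 -0.0125] yaw 55.59 tilt(zx,zy) 0.007 -0.0004 F [0.5 0.7 0.3] w 0.0656
[0.4883 0.1047 0.0532 0.0554 0.4883 0.1049 0.0559]
```

Call:
step_arm(
  motion=[
    {"dx":-0.035,"dy":0.012,"dz":-0.05,"ax":0,"ay":0.0022,"az":0},
    {"dx":-0.035,"dy":0.012,"dz":-0.1,"ax":0,"ay":0.0022,"az":0},
    {"dx":0,"dy":0,"dz":-0.1,"ax":0,"ay":0,"az":0},
    {"dx":0,"dy":0,"dz":-0.1,"ax":0,"ay":0,"az":0},
    {"dx":0,"dy":0,"dz":0,"ax":0,"ay":0,"az":0},
    {"dx":0,"dy":0,"dz":0,"ax":0,"ay":0,"az":0},
  ],
)

```text
time: 14.88
ee_pos: [0.4877, 0.1048, -0.032]
tcp_rot: [0.885, 0.466, -0.0, 0.0]
force: [-0.7, -0.1, 0.1]
width: 0.0662
```

```bash
python3 - <<'E'
from h import *
s=snap('wrist','w15.png');st=stt();print(circ(s,[.4884,.1041,.014],.027,95),circ(s,[.4884,.1041,.014],.027,120))
E
```

```text
t 14.9333 pos [ 0.4876  0.1048 -0.0319] yaw 55.6 tilt(zx,zy) -0.0007 -0.0004 F [ 0.   0.1 -0.7] w 0.0662
[0.4883 0.1048 0.0531 0.0556 0.4885 0.105  0.0561] [0.488  0.1043 0.0528 0.0538 0.4881 0.1044 0.054 ]
```

Call:
step_arm(
  motion=[
    {"dx":0,"dy":0,"dz":0.02,"ax":0,"ay":0,"az":0},
    {"dx":0,"dy":0,"dz":0,"ax":0,"ay":0,"az":0},
    {"dx":0,"dy":0,"dz":0,"ax":0,"ay":0,"az":0},
    {"dx":0,"dy":0,"dz":0,"ax":0,"ay":0,"az":0},
    {"dx":0,"dy":0,"dz":0,"ax":0,"ay":0,"az":0},
    {"dx":0,"dy":0,"dz":0,"ax":0,"ay":0,"az":0},
  ],
  fingers=0.05,
)

```text
time: 15.43
ee_pos: [0.488, 0.1048, -0.0298]
tcp_rot: [0.885, 0.466, 0.0, 0.0]
force: [0.7, 0.2, -0.0]
width: 0.0515
```

Call:
step_arm(
  motion=[
    {"dx":0,"dy":0,"dz":0.06,"ax":0,"ay":0,"az":0},
    {"dx":0,"dy":0,"dz":0.07,"ax":0,"ay":0,"az":0},
    {"dx":0,"dy":0,"dz":0.07,"ax":0,"ay":0,"az":0},
    {"dx":0,"dy":0,"dz":0,"ax":0,"ay":0,"az":0},
  ],
)

```text
time: 15.77
ee_pos: [0.488, 0.1048, -0.0188]
tcp_rot: [0.885, 0.466, -0.0, 0.0]
force: [0.1, -0.3, 0.4]
width: 0.0517
```

```bash
python3 - <<'E'
from h import *
s=snap('wrist','w16.png');st=stt();print([circ(s,[.4884,.1041,z],.027,120) for z in(.014,.024)])
E
```

```text
t 15.8167 pos [ 0.4879  0.1048 -0.019 ] yaw 55.58 tilt(zx,zy) 0.0 -0.0005 F [ 0.7  0.3 -0.1] w 0.0516
[array([0.4835, 0.1003, 0.0571, 0.0585, 0.4835, 0.1005, 0.0587]), array([0.4863, 0.1044, 0.0532, 0.0545, 0.4863, 0.1046, 0.0548])]
```

Call:
step_arm(
  motion=[
    {"dx":0,"dy":0,"dz":0.4,"ax":0,"ay":0,"az":0},
    {"dx":0,"dy":0,"dz":0.6,"ax":0,"ay":0,"az":0},
    {"dx":0,"dy":-0.2,"dz":0.6,"ax":0,"ay":0,"az":0},
    {"dx":0.08,"dy":-0.5,"dz":0.5,"ax":0,"ay":0,"az":0},
    {"dx":0.08,"dy":-0.65,"dz":0.1,"ax":0,"ay":0,"az":0},
    {"dx":0.08,"dy":-0.65,"dz":0,"ax":0,"ay":0,"az":0},
    {"dx":0.08,"dy":-0.65,"dz":0,"ax":0,"ay":0,"az":0},
    {"dx":0.08,"dy":-0.65,"dz":0,"ax":0,"ay":0,"az":0},
    {"dx":0.08,"dy":-0.65,"dz":0,"ax":0,"ay":0,"az":0},
    {"dx":0.08,"dy":-0.65,"dz":0,"ax":0,"ay":0,"az":0},
    {"dx":0.08,"dy":-0.65,"dz":0,"ax":0,"ay":0,"az":0},
    {"dx":0.08,"dy":-0.65,"dz":0,"ax":0,"ay":0,"az":0},
  ],
)

```text
time: 16.82
ee_pos: [0.5221, -0.196, 0.0981]
tcp_rot: [0.881, 0.472, 0.001, 0.0]
force: [0.8, 0.3, -0.3]
width: 0.0514
```

Call:
step_arm(
  motion=[
    {"dx":0.1,"dy":-0.65,"dz":0,"ax":0,"ay":0,"az":0},
    {"dx":0.1,"dy":-0.65,"dz":0,"ax":0,"ay":0,"az":0},
    {"dx":0.1,"dy":-0.65,"dz":0,"ax":0,"ay":0,"az":0},
    {"dx":0.1,"dy":-0.5,"dz":0,"ax":0,"ay":0,"az":0},
    {"dx":0.05,"dy":-0.3,"dz":0,"ax":0,"ay":0,"az":0},
    {"dx":0,"dy":0,"dz":0,"ax":0,"ay":0,"az":0},
    {"dx":0,"dy":0,"dz":0,"ax":0,"ay":0,"az":0},
  ],
)

```text
time: 17.4
ee_pos: [0.5415, -0.3502, 0.0968]
tcp_rot: [0.884, 0.468, -0.0, 0.001]
force: [-0.6, 0.5, -0.2]
width: 0.0515
```

```bash
python3 - <<'E'
from h import *
st=stt()
E
```

```text
t 17.4 pos [ 0.5415 -0.3502  0.0968] yaw 55.78 tilt(zx,zy) 0.0008 -0.0016 F [-0.6  0.5 -0.2] w 0.0515
```

Target TCP is (0.548, −0.3615), with seating expected near z = 0.038.

Call:
step_arm(
  motion=[
    {"dx":0.04,"dy":-0.08,"dz":0,"ax":0,"ay":0,"az":0},
    {"dx":0.04,"dy":-0.08,"dz":-0.2,"ax":0,"ay":0,"az":0},
    {"dx":0.04,"dy":-0.06,"dz":-0.3,"ax":0,"ay":0,"az":0},
    {"dx":0,"dy":0,"dz":-0.3,"ax":0,"ay":0,"az":0},
    {"dx":0,"dy":0,"dz":-0.1,"ax":0,"ay":0,"az":0},
    {"dx":0,"dy":0,"dz":0,"ax":0,"ay":0,"az":0},
    {"dx":0,"dy":0,"dz":0,"ax":0,"ay":0,"az":0},
  ],
)

```text
time: 17.98
ee_pos: [0.5484, -0.3576, 0.046]
tcp_rot: [0.883, 0.47, -0.0, -0.0]
force: [-1.3, -0.7, -0.4]
width: 0.0519
```

```bash
python3 - <<'E'
from h import *
st=stt();s=snap('wrist','w17.png');p=st['ee_pos']
g=cv2.cvtColor(s['pixels'],cv2.COLOR_BGR2GRAY)
# ring in hand, dark/bright profile
u,v=proj(s,[p[0]-.0014,p[1],p[2]+.0438]).round().astype(int);print(u,v,g[v,u-75:u+76:3].tolist(),g[v-75:v+76:3,u].tolist())
E
```

```text
t 17.9833 pos [ 0.5484 -0.3576  0.046 ] yaw 56.08 tilt(zx,zy) -0.0007 0.0004 F [-1.3 -0.7 -0.4] w 0.0519
253 261 [49, 29, 23, 26, 27, 36, 131, 133, 132, 132, 132, 123, 104, 231, 232, 232, 232, 231, 232, 232, 232, 233, 232, 233, 232, 232, 232, 232, 233, 233, 234, 233, 233, 233, 233, 234, 233, 233, 115, 109, 133, 133, 135, 137, 133, 71, 24, 24, 27, 30, 31] [134, 132, 132, 215, 119, 102, 140, 141, 140, 139, 139, 134, 228, 233, 233, 233, 233, 234, 234, 233, 234, 234, 233, 233, 233, 232, 232, 232, 233, 233, 232, 232, 232, 235, 136, 95, 96, 153, 237, 237, 237, 236, 231, 215, 182, 181, 182, 182, 181, 183, 183]
```

View pics/w17.png

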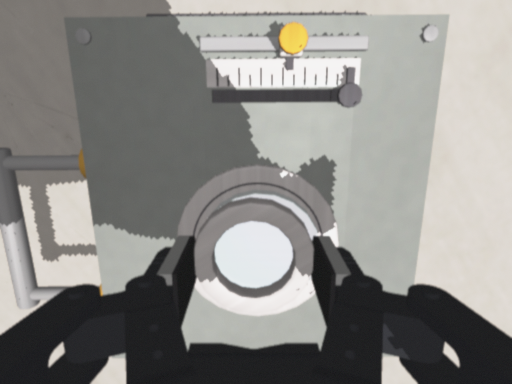

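The ring hangs level between the pads, centred at about (253,255) and above the glass. The rider tip shows at about (290,62) and the pointer at (350,75). No picture viewings are left to spare, so I'll go on by numbers.

Call:
step_arm(
  motion=[
    {"dx":0,"dy":-0.04,"dz":-0.03,"ax":0,"ay":0,"az":0},
    {"dx":0,"dy":-0.035,"dz":-0.05,"ax":0,"ay":0,"az":0},
    {"dx":0,"dy":0,"dz":-0.03,"ax":0,"ay":0,"az":0},
    {"dx":0,"dy":0,"dz":-0.02,"ax":0,"ay":0,"az":0},
  ],
)

```text
time: 18.37
ee_pos: [0.5495, -0.362, 0.041]
tcp_rot: [0.883, 0.47, 0.001, 0.001]
force: [-0.5, 1.2, -0.0]
width: 0.0515
```

```bash
python3 - <<'E'
from h import *
st=stt()
E
```

```text
t 18.3667 pos [ 0.5495 -0.362   0.041 ] yaw 56.1 tilt(zx,zy) 0.0017 -0.0009 F [-0.5  1.2 -0. ] w 0.0515
```

Call:
step_arm(
  motion=[
    {"dx":-0.026,"dy":0.01,"dz":-0.015,"ax":0,"ay":0.001,"az":0},
    {"dx":0,"dy":0,"dz":-0.02,"ax":0,"ay":0,"az":0},
  ],
)

```text
time: 18.53
ee_pos: [0.5482, -0.3617, 0.0394]
tcp_rot: [0.883, 0.47, -0.0, 0.001]
force: [0.4, -0.9, -0.4]
width: 0.0518
```

Call:
step_arm(
  motion=[
    {"dx":0,"dy":0,"dz":-0.02,"ax":0,"ay":0,"az":0},
  ],
)

```text
time: 18.62
ee_pos: [0.5482, -0.3618, 0.0384]
tcp_rot: [0.883, 0.47, -0.0, 0.001]
force: [0.1, -0.3, -0.7]
width: 0.0517
```

Call:
step_arm(
  motion=[
    {"dx":0,"dy":0,"dz":-0.016,"ax":0,"ay":0,"az":0},
  ],
)

```text
time: 18.7
ee_pos: [0.5482, -0.3618, 0.0376]
tcp_rot: [0.883, 0.47, -0.0, 0.001]
force: [-0.2, -0.4, 0.3]
width: 0.0517
```

Call:
step_arm(
  motion=[
    {"dx":0,"dy":0,"dz":-0.01,"ax":0,"ay":0,"az":0},
  ],
)

```text
time: 18.78
ee_pos: [0.5482, -0.3618, 0.0375]
tcp_rot: [0.883, 0.47, -0.0, 0.001]
force: [-3.5, 2.7, 14.5]
width: 0.0515
```

Call:
step_arm(
  motion=[
    {"dx":0,"dy":0,"dz":0.004,"ax":0,"ay":0,"az":0},
    {"dx":0,"dy":0,"dz":0,"ax":0,"ay":0,"az":0},
  ],
)

```text
time: 18.95
ee_pos: [0.5483, -0.3618, 0.0379]
tcp_rot: [0.883, 0.47, -0.0, 0.001]
force: [-0.3, -0.0, -0.8]
width: 0.0515
```

Call:
step_arm(
  motion=[
    {"dx":0,"dy":0,"dz":0,"ax":0,"ay":0,"az":0},
    {"dx":0,"dy":0,"dz":0,"ax":0,"ay":0,"az":0},
    {"dx":0,"dy":0,"dz":0,"ax":0,"ay":0,"az":0},
    {"dx":0,"dy":0,"dz":0,"ax":0,"ay":0,"az":0},
    {"dx":0,"dy":0,"dz":0.2,"ax":0,"ay":0,"az":0},
    {"dx":0,"dy":0,"dz":0.6,"ax":0,"ay":0,"az":0},
    {"dx":0,"dy":0,"dz":0.6,"ax":0,"ay":0,"az":0},
    {"dx":-0.2,"dy":-0.2,"dz":0.6,"ax":0,"ay":0,"az":0},
    {"dx":-0.2,"dy":-0.2,"dz":0.6,"ax":0,"ay":0,"az":0},
    {"dx":0,"dy":0,"dz":0.1,"ax":0,"ay":0,"az":0},
    {"dx":0,"dy":0,"dz":0,"ax":0,"ay":0,"az":0},
  ],
  fingers=0.55,
)

```text
time: 19.87
ee_pos: [0.5267, -0.3803, 0.1816]
tcp_rot: [0.882, 0.471, -0.0, 0.0]
force: [0.5, 0.7, -0.6]
width: 0.0663
```

```bash
python3 - <<'E'
from h import *
import pickle
s=snap('wrist','w18.png');st=stt();pickle.dump(s,open('w18.pkl','wb'))
g=cv2.cvtColor(s['pixels'],cv2.COLOR_BGR2GRAY)
print('collar',circ(s,[.5466,-.3623,.064],.035,190))
u,v=proj(s,[.5468,-.3616,.082]).round().astype(int);print(u,v,'px27mm',proj(s,[.5468+.027,-.3616,.082]))
print(g[v,u-60:u+61:2].tolist());print(g[v-60:v+61:2,u].tolist())
# inner hole (glass seen inside ring)
for lo,hi in((185,205),(175,212)):
  m=cv2.inRange(g,lo,hi)&cv2.circle(np.zeros_like(g),(int(u),int(v)),26,255,-1)
  m=cv2.morphologyEx(m,cv2.MORPH_OPEN,np.ones((3,3),np.uint8))
  c=cv2.convexHull(max(cv2.findContours(m,cv2.RETR_EXTERNAL,cv2.CHAIN_APPROX_NONE)[0],key=cv2.contourArea))
  for z in(.072,.082):
    P=np.array([ray(s,*q,z)[:2] for q in c[:,0]]).astype(np.float32);print(lo,z,cv2.fitEllipse(P),cv2.minEnclosingCircle(P))
E
```

```text
t 19.9167 pos [ 0.5267 -0.3806  0.1813] yaw 56.2 tilt(zx,zy) 0.0002 -0.0008 F [-0.1 -0.7  1.8] w 0.0664
collar [ 0.5466 -0.3625  0.0812  0.0816  0.5467 -0.3626  0.0822]
263 151 px27mm [290.26343948 132.47192882]
[146, 147, 148, 146, 146, 142, 174, 206, 214, 214, 196, 178, 174, 163, 158, 174, 203, 218, 215, 156, 196, 197, 196, 196, 196, 196, 196, 196, 197, 197, 197, 197, 196, 196, 196, 196, 196, 196, 196, 196, 175, 155, 217, 222, 224, 219, 203, 221, 170, 218, 225, 224, 223, 175, 147, 145, 146, 144, 146, 146, 147]
[152, 151, 152, 146, 103, 112, 114, 113, 112, 94, 99, 118, 168, 132, 112, 115, 113, 111, 111, 175, 196, 196, 195, 197, 197, 195, 196, 196, 196, 197, 197, 196, 196, 197, 196, 196, 196, 197, 197, 187, 108, 180, 216, 218, 216, 208, 214, 172, 215, 219, 219, 210, 161, 150, 150, 150, 151, 150, 150, 149, 149]
185 0.072 ((0.5469039678573608, -0.36176225543022156), (0.03360410034656525, 0.0343753881752491), 81.6499252319336) ((0.5469122529029846, -0.3618876039981842), 0.017310423776507378)
185 0.082 ((0.5474656224250793, -0.3604479730129242), (0.03244195133447647, 0.033186573535203934), 81.64904022216797) ((0.547473669052124, -0.3605690002441406), 0.01671527698636055)
175 0.072 ((0.5469120144844055, -0.3618975579738617), (0.033959515392780304, 0.03508000448346138), 68.12030029296875) ((0.5469446778297424, -0.36183515191078186), 0.017671020701527596)
175 0.082 ((0.5474733710289001, -0.36057859659194946), (0.0327850840985775, 0.03386678174138069), 68.11979675292969) ((0.5475049018859863, -0.3605180084705353), 0.017063353210687637)
```

Call:
step_arm(
  motion=[
    {"dx":-0.1,"dy":0.4,"dz":0,"ax":0,"ay":0,"az":0},
    {"dx":-0.14,"dy":0.65,"dz":0,"ax":0,"ay":0,"az":0},
    {"dx":-0.14,"dy":0.65,"dz":0,"ax":0,"ay":0,"az":0},
    {"dx":-0.14,"dy":0.65,"dz":0,"ax":0,"ay":0,"az":0},
    {"dx":-0.14,"dy":0.65,"dz":0,"ax":0,"ay":0,"az":0},
    {"dx":-0.14,"dy":0.65,"dz":-0.1,"ax":0,"ay":0,"az":0},
    {"dx":-0.14,"dy":0.65,"dz":-0.2,"ax":0,"ay":0,"az":0},
    {"dx":-0.14,"dy":0.65,"dz":-0.4,"ax":0,"ay":0,"az":0},
    {"dx":-0.1,"dy":0.5,"dz":-0.5,"ax":0,"ay":0,"az":0},
    {"dx":-0.05,"dy":0.3,"dz":-0.5,"ax":0,"ay":0,"az":0},
    {"dx":0,"dy":0,"dz":-0.3,"ax":0,"ay":0,"az":0},
    {"dx":0,"dy":0,"dz":0,"ax":0,"ay":0,"az":0},
  ],
  fingers=-0.05,
)

```text
time: 20.92
ee_pos: [0.4557, -0.0766, 0.0705]
tcp_rot: [0.881, 0.473, -0.002, -0.003]
force: [-0.6, 0.4, -0.3]
width: 0.0405
```

```bash
python3 - <<'E'
from h import *
s=snap('wrist','w19.png');st=stt();print(circ(s,[.4566,-.079,.018],.024,95))
E
```

```text
t 20.9667 pos [ 0.4561 -0.0766  0.0716] yaw 56.39 tilt(zx,zy) -0.0057 0.0044 F [-0.9  1.1 -0.3] w 0.0406
[ 0.4564 -0.0792  0.0484  0.0486  0.4563 -0.0791  0.049 ]
```

Call:
step_arm(
  motion=[
    {"dx":0,"dy":-0.025,"dz":-0.2,"ax":-0.001,"ay":-0.0012,"az":0},
    {"dx":0,"dy":-0.025,"dz":-0.3,"ax":-0.001,"ay":-0.0012,"az":0},
    {"dx":0,"dy":0,"dz":-0.3,"ax":0,"ay":0,"az":0},
    {"dx":0,"dy":0,"dz":-0.2,"ax":0,"ay":0,"az":0},
    {"dx":0,"dy":0,"dz":0,"ax":0,"ay":0,"az":0},
    {"dx":0,"dy":0,"dz":0,"ax":0,"ay":0,"az":0},
  ],
)

```text
time: 21.47
ee_pos: [0.4587, -0.0813, 0.0233]
tcp_rot: [0.882, 0.471, 0.001, 0.0]
force: [-0.3, -0.1, 0.5]
width: 0.0407
```

```bash
python3 - <<'E'
from h import *
s=snap('wrist','w20.png');st=stt();print(circ(s,[.4566,-.079,.018],.024,95))
E
```

```text
t 21.5167 pos [ 0.4588 -0.0813  0.0234] yaw 56.22 tilt(zx,zy) 0.0016 0.0002 F [ 0.3 -0.2 -0.5] w 0.0405
[ 0.4564 -0.0793  0.0479  0.0483  0.4563 -0.0791  0.0488]
```

Call:
step_arm(
  motion=[
    {"dx":-0.025,"dy":0.021,"dz":-0.1,"ax":0,"ay":0.001,"az":0},
    {"dx":-0.025,"dy":0.021,"dz":-0.15,"ax":0,"ay":0,"az":0},
    {"dx":0,"dy":0,"dz":-0.15,"ax":0,"ay":0,"az":0},
    {"dx":0,"dy":0,"dz":-0.15,"ax":0,"ay":0,"az":0},
    {"dx":0,"dy":0,"dz":-0.04,"ax":0,"ay":0,"az":0},
    {"dx":0,"dy":0,"dz":0,"ax":0,"ay":0,"az":0},
  ],
)

```text
time: 22.02
ee_pos: [0.4573, -0.0796, -0.007]
tcp_rot: [0.882, 0.471, 0.001, 0.001]
force: [0.4, -0.3, 0.0]
width: 0.0404
```

```bash
python3 - <<'E'
from h import *
s=snap('wrist','w21.png');st=stt();print(circ(s,[.4566,-.079,.018],.024,95))
E
```

```text
t 22.0667 pos [ 0.4573 -0.0795 -0.0068] yaw 56.17 tilt(zx,zy) 0.003 -0.0004 F [-1.  -0.8 -0.2] w 0.0407
[ 0.4564 -0.0793  0.0473  0.0484  0.4565 -0.0792  0.0486]
```

Down 2 mm more, close with a firmer grip, then a small test lift.

Call:
step_arm(
  motion=[
    {"dx":-0.015,"dy":0,"dz":-0.04,"ax":0,"ay":0.0015,"az":0},
    {"dx":0,"dy":0,"dz":-0.01,"ax":0,"ay":0,"az":0},
    {"dx":0,"dy":0,"dz":0,"ax":0,"ay":0,"az":0},
    {"dx":0,"dy":0,"dz":0,"ax":0,"ay":0,"az":0},
    {"dx":0,"dy":0,"dz":0,"ax":0,"ay":0,"az":0},
    {"dx":0,"dy":0,"dz":0,"ax":0,"ay":0,"az":0},
    {"dx":0,"dy":0,"dz":0,"ax":0,"ay":0,"az":0},
    {"dx":0,"dy":0,"dz":0,"ax":0,"ay":0,"az":0},
  ],
  fingers=-0.8,
  squeeze=50,
)

```text
time: 22.73
ee_pos: [0.4566, -0.0797, -0.0091]
tcp_rot: [0.882, 0.471, 0.0, 0.0]
force: [0.0, -0.4, -2.1]
width: 0.0154
```

Call:
step_arm(
  motion=[
    {"dx":0,"dy":0,"dz":0.06,"ax":0,"ay":0,"az":0},
    {"dx":0,"dy":0,"dz":0.07,"ax":0,"ay":0,"az":0},
    {"dx":0,"dy":0,"dz":0.07,"ax":0,"ay":0,"az":0},
    {"dx":0,"dy":0,"dz":0,"ax":0,"ay":0,"az":0},
  ],
)

```text
time: 23.07
ee_pos: [0.4565, -0.0796, 0.0019]
tcp_rot: [0.882, 0.471, 0.0, 0.0]
force: [0.1, -0.3, -2.5]
width: 0.0155
```

```bash
python3 - <<'E'
from h import *
s=snap('wrist','w22.png');st=stt();print([circ(s,[.4566,-.079,z],.024,110) for z in(.018,.028)])
E
```

```text
t 23.1167 pos [ 0.4565 -0.0796  0.0017] yaw 56.16 tilt(zx,zy) 0.0003 -0.0005 F [ 0.8  0.  -2.1] w 0.0151
[array([ 0.4533, -0.0828,  0.0495,  0.0507,  0.4546, -0.0815,  0.0508]), array([ 0.4558, -0.0792,  0.0465,  0.0476,  0.4569, -0.0779,  0.0477])]
```

Call:
step_arm(
  motion=[
    {"dx":0,"dy":0,"dz":0.4,"ax":0,"ay":0,"az":0},
    {"dx":0,"dy":0,"dz":0.6,"ax":0,"ay":0,"az":0},
    {"dx":0.05,"dy":-0.2,"dz":0.6,"ax":0,"ay":0,"az":0},
    {"dx":0.15,"dy":-0.4,"dz":0.5,"ax":0,"ay":0,"az":0},
    {"dx":0.2,"dy":-0.6,"dz":0.1,"ax":0,"ay":0,"az":0},
    {"dx":0.2,"dy":-0.6,"dz":0,"ax":0,"ay":0,"az":0},
    {"dx":0.2,"dy":-0.6,"dz":0,"ax":0,"ay":0,"az":0},
    {"dx":0.2,"dy":-0.6,"dz":0,"ax":0,"ay":0,"az":0},
    {"dx":0.2,"dy":-0.6,"dz":0,"ax":0,"ay":0,"az":0},
    {"dx":0.2,"dy":-0.6,"dz":0,"ax":0,"ay":0,"az":0},
    {"dx":0.2,"dy":-0.5,"dz":0,"ax":0,"ay":0,"az":0},
    {"dx":0.1,"dy":-0.3,"dz":0,"ax":0,"ay":0,"az":0},
  ],
)

```text
time: 24.12
ee_pos: [0.5404, -0.3385, 0.1189]
tcp_rot: [0.88, 0.474, -0.001, 0.001]
force: [0.1, 0.1, -2.5]
width: 0.0153
```

Call:
step_arm(
  motion=[
    {"dx":0,"dy":-0.2,"dz":0,"ax":0,"ay":0,"az":0},
    {"dx":0,"dy":0,"dz":0,"ax":0,"ay":0,"az":0},
    {"dx":0,"dy":0,"dz":0,"ax":0,"ay":0,"az":0},
  ],
)

```text
time: 24.37
ee_pos: [0.5393, -0.3522, 0.1175]
tcp_rot: [0.881, 0.472, -0.001, 0.0]
force: [0.5, 0.4, -2.2]
width: 0.0155
```

```bash
python3 - <<'E'
from h import *
stt()
E
```

```text
t 24.3667 pos [ 0.5393 -0.3522  0.1175] yaw 56.38 tilt(zx,zy) -0.0018 -0.0013 F [ 0.5  0.4 -2.2] w 0.0155
```

Delta is (+8.4, −9.9) mm. Correcting, and descending to about 0.077.

Call:
step_arm(
  motion=[
    {"dx":0.06,"dy":-0.07,"dz":0,"ax":0,"ay":0,"az":0},
    {"dx":0.06,"dy":-0.07,"dz":-0.15,"ax":0,"ay":0,"az":0},
    {"dx":0.045,"dy":-0.055,"dz":-0.3,"ax":0,"ay":0,"az":0},
    {"dx":0,"dy":0,"dz":-0.25,"ax":0,"ay":0,"az":0},
    {"dx":0,"dy":0,"dz":-0.1,"ax":0,"ay":0,"az":0},
    {"dx":0,"dy":0,"dz":0,"ax":0,"ay":0,"az":0},
    {"dx":0,"dy":0,"dz":0,"ax":0,"ay":0,"az":0},
  ],
)

```text
time: 24.95
ee_pos: [0.5478, -0.3576, 0.0721]
tcp_rot: [0.88, 0.475, -0.001, -0.001]
force: [0.3, 0.6, -2.0]
width: 0.015
```

```bash
python3 - <<'E'
from h import *
stt()
E
```

```text
t 24.95 pos [ 0.5478 -0.3576  0.0721] yaw 56.68 tilt(zx,zy) -0.0039 0.0011 F [ 0.3  0.6 -2. ] w 0.015
```

Call:
step_arm(
  motion=[
    {"dx":0,"dy":-0.05,"dz":0.02,"ax":0,"ay":-0.002,"az":-0.003},
    {"dx":0,"dy":-0.04,"dz":0.01,"ax":0,"ay":0,"az":0},
    {"dx":0,"dy":0,"dz":0,"ax":0,"ay":0,"az":0},
    {"dx":0,"dy":0,"dz":0,"ax":0,"ay":0,"az":0},
  ],
)

```text
time: 25.28
ee_pos: [0.5481, -0.3625, 0.0744]
tcp_rot: [0.881, 0.472, 0.0, -0.0]
force: [-0.6, 0.1, -1.9]
width: 0.0154
```

```bash
python3 - <<'E'
from h import *
stt()
E
```

```text
t 25.2833 pos [ 0.5481 -0.3625  0.0744] yaw 56.39 tilt(zx,zy) 0.0002 0.0008 F [-0.6  0.1 -1.9] w 0.0154
```

Call:
step_arm(
  motion=[
    {"dx":-0.005,"dy":0.005,"dz":-0.04,"ax":0,"ay":0,"az":0},
    {"dx":0,"dy":0,"dz":-0.03,"ax":0,"ay":0,"az":0},
  ],
)

```text
time: 25.45
ee_pos: [0.5482, -0.3627, 0.0717]
tcp_rot: [0.881, 0.472, 0.001, 0.0]
force: [-0.2, 0.7, -2.3]
width: 0.0153
```

Call:
step_arm(
  motion=[
    {"dx":0,"dy":0,"dz":-0.02,"ax":0,"ay":0,"az":0},
  ],
)

```text
time: 25.53
ee_pos: [0.5482, -0.3628, 0.0707]
tcp_rot: [0.881, 0.472, 0.001, 0.001]
force: [0.2, 0.0, -1.3]
width: 0.0153
```

Call:
step_arm(
  motion=[
    {"dx":0,"dy":0,"dz":-0.014,"ax":0,"ay":0,"az":0},
  ],
)

```text
time: 25.62
ee_pos: [0.5481, -0.3627, 0.0699]
tcp_rot: [0.881, 0.472, 0.001, 0.001]
force: [0.0, -0.3, -3.3]
width: 0.0154
```

Call:
step_arm(
  motion=[
    {"dx":-0.006,"dy":0.008,"dz":-0.014,"ax":0,"ay":0,"az":0},
  ],
)

```text
time: 25.7
ee_pos: [0.5479, -0.3623, 0.0691]
tcp_rot: [0.881, 0.472, 0.001, 0.0]
force: [-0.4, -0.0, -2.2]
width: 0.0155
```

Call:
step_arm(
  motion=[
    {"dx":0,"dy":0,"dz":-0.012,"ax":0,"ay":0,"az":0},
  ],
)

```text
time: 25.78
ee_pos: [0.548, -0.3623, 0.0687]
tcp_rot: [0.881, 0.472, 0.001, 0.001]
force: [-4.1, 1.6, 12.3]
width: 0.0153
```

Call:
step_arm(
  motion=[
    {"dx":0,"dy":0,"dz":0.004,"ax":0,"ay":0,"az":0},
    {"dx":0,"dy":0,"dz":0,"ax":0,"ay":0,"az":0},
  ],
)

```text
time: 25.95
ee_pos: [0.548, -0.3622, 0.0691]
tcp_rot: [0.881, 0.472, 0.001, 0.001]
force: [0.2, 0.5, -2.1]
width: 0.0153
```

Call:
step_arm(
  motion=[
    {"dx":0,"dy":0,"dz":0,"ax":0,"ay":0,"az":0},
    {"dx":0,"dy":0,"dz":0,"ax":0,"ay":0,"az":0},
    {"dx":0,"dy":0,"dz":0,"ax":0,"ay":0,"az":0},
    {"dx":0,"dy":0,"dz":0,"ax":0,"ay":0,"az":0},
    {"dx":0,"dy":0,"dz":0.1,"ax":0,"ay":0,"az":0},
    {"dx":0,"dy":0,"dz":0.5,"ax":0,"ay":0,"az":0},
    {"dx":0,"dy":0,"dz":0.6,"ax":0,"ay":0,"az":0},
    {"dx":-0.4,"dy":0,"dz":0.6,"ax":0,"ay":0,"az":0},
    {"dx":-0.6,"dy":0.2,"dz":0.4,"ax":0,"ay":0,"az":0},
    {"dx":-0.4,"dy":0.2,"dz":0,"ax":0,"ay":0,"az":0},
    {"dx":0,"dy":0,"dz":0,"ax":0,"ay":0,"az":0},
    {"dx":0,"dy":0,"dz":0,"ax":0,"ay":0,"az":0},
  ],
  fingers=-0.05,
)

```text
time: 26.95
ee_pos: [0.4758, -0.3404, 0.1858]
tcp_rot: [0.881, 0.473, 0.001, 0.001]
force: [1.0, -1.3, 0.3]
width: 0.0404
```

```bash
python3 - <<'E'
from h import *
import pickle
s=snap('wrist','w23.png');st=stt();pickle.dump(s,open('w23.pkl','wb'));g=cv2.cvtColor(s['pixels'],cv2.COLOR_BGR2GRAY)
for p in([.547,-.3615,.096],[.547,-.3615,.118],[.4305,-.285,.042],[.4305+.0268,-.285+.0398,.042],[.4305-.0268,-.285-.0398,.042]):print(proj(s,p))
for lo in(150,170,190,210):
  try:print(lo,'collar',circ(s,[.5466,-.3623,.064],.035,lo),'w',circ(s,[.547,-.3615,.096],.018,lo))
  except Exception as e:print(e)
# bar profile across its middle, in world along box x
t=np.radians(-34);X=np.array([np.cos(t),np.sin(t),0]);Y=np.array([-np.sin(t),np.cos(t),0])
for o in(-.03,-.015,0,.015,.03):
  c=np.array([.4305,-.285,.042])+Y*o
  print(o,[int(g[int(round(q[1])),int(round(q[0]))]) if 0<=q[0]<512 and 0<=q[1]<384 else -1 for q in(proj(s,c+X*d) for d in np.arange(-.02,.021,.002))])
E
```

```text
t 27.0 pos [ 0.4759 -0.3404  0.1855] yaw 56.45 tilt(zx,zy) 0.003 -0.0011 F [ 0.2 -0.6  0.6] w 0.0405
[343.14136651 158.90337474]
[350.82637596 163.86879562]
[182.42949564 150.16813656]
[179.92790243  97.91205642]
[184.74327522 198.50095514]
150 collar [ 0.5456 -0.3642  0.0953  0.1016  0.5457 -0.3642  0.1019] w [ 0.5468 -0.3628  0.048   0.0496  0.5471 -0.3628  0.0499]
170 collar [ 0.5464 -0.3625  0.0831  0.0838  0.5465 -0.3626  0.0842] w [ 0.547  -0.3631  0.0476  0.0493  0.547  -0.3631  0.0496]
190 collar [ 0.5465 -0.3622  0.0824  0.0826  0.5465 -0.3623  0.083 ] w [ 0.5469 -0.3635  0.0472  0.0485  0.547  -0.3634  0.0489]
210 collar [ 0.5464 -0.3621  0.0814  0.0814  0.5463 -0.3621  0.082 ] w [ 0.549  -0.3678  0.0385  0.0433  0.5519 -0.3769  0.0383]
-0.03 [184, 186, 185, 186, 187, 188, 178, 134, 161, 183, 169, 144, 121, 172, 185, 186, 184, 184, 184, 184, 184]
-0.015 [185, 187, 187, 185, 186, 185, 171, 120, 156, 180, 171, 146, 124, 172, 185, 185, 185, 183, 185, 186, 186]
0 [187, 185, 184, 184, 184, 185, 173, 122, 153, 176, 172, 139, 122, 180, 190, 189, 186, 187, 184, 183, 184]
0.015 [183, 183, 183, 183, 186, 186, 172, 90, 88, 90, 86, 80, 94, 175, 182, 183, 183, 180, 181, 184, 185]
0.03 [102, 102, 103, 101, 102, 100, 97, 81, 91, 92, 87, 79, 73, 96, 100, 99, 100, 100, 108, 116, 112]
```

The weight fits at (0.547, −0.363) on the ring. The bar is centred at (0.4297, −0.2844) and is 12 mm thick. Moving over the handle.

Call:
step_arm(
  motion=[
    {"dx":-0.2,"dy":0.25,"dz":0,"ax":0,"ay":0,"az":0},
    {"dx":-0.3,"dy":0.35,"dz":-0.1,"ax":0,"ay":0,"az":0},
    {"dx":-0.3,"dy":0.35,"dz":-0.3,"ax":0,"ay":0,"az":0},
    {"dx":-0.1,"dy":0.15,"dz":-0.5,"ax":0,"ay":0,"az":0},
    {"dx":0,"dy":0,"dz":-0.6,"ax":0,"ay":0,"az":0},
    {"dx":0,"dy":0,"dz":-0.5,"ax":0,"ay":0,"az":0},
    {"dx":0,"dy":0,"dz":-0.2,"ax":0,"ay":0,"az":0},
    {"dx":0,"dy":0,"dz":0,"ax":0,"ay":0,"az":0},
    {"dx":0,"dy":0,"dz":0,"ax":0,"ay":0,"az":0},
  ],
)

```text
time: 27.75
ee_pos: [0.4345, -0.283, 0.0707]
tcp_rot: [0.88, 0.474, 0.003, 0.001]
force: [-0.4, -0.1, -0.2]
width: 0.0405
```

```bash
cat >> h.py <<'E'
def bar(s,c=(.4297,-.2844,.042),os=(-.03,-.015,0,.015,.03),r=.02):
    g=cv2.cvtColor(s['pixels'],cv2.COLOR_BGR2GRAY);t=np.radians(-34);X=np.array([np.cos(t),np.sin(t),0]);Y=np.array([-np.sin(t),np.cos(t),0])
    for o in os:
        print(o,[int(g[int(round(q[1])),int(round(q[0]))]) if 0<=q[0]<512 and 0<=q[1]<384 else -1 for q in(proj(s,np.array(c)+Y*o+X*d) for d in np.arange(-r,r+.001,.002))])
E
python3 - <<'E'
from h import *
s=snap('wrist','w24.png');stt();bar(s)
E
```

```text
t 27.8 pos [ 0.4346 -0.2832  0.071 ] yaw 56.59 tilt(zx,zy) 0.0061 0.0008 F [-0.8  0.4 -0.3] w 0.0406
-0.03 [209, 209, 210, 211, 210, 209, 211, 171, 142, 178, 202, 187, 162, 149, 209, 208, 207, 208, 209, 206, 207]
-0.015 [209, 213, 212, 211, 117, 115, 113, 100, 142, 177, 201, 188, 162, 113, 115, 115, 114, 114, 115, 115, 116]
0 [210, 209, 207, 208, 134, 116, 115, 98, 141, 173, 200, 189, 164, 150, 225, 214, 206, 207, 204, 204, 204]
0.015 [210, 208, 205, 205, 161, 116, 114, 91, 94, 110, 105, 101, 92, 191, 207, 204, 204, 207, 208, 210, 208]
0.03 [215, 209, 206, 209, 137, 115, 114, 86, 92, 101, 105, 99, 89, 127, 202, 206, 216, 217, 205, 205, 203]
```

Call:
step_arm(
  motion=[
    {"dx":-0.04,"dy":-0.01,"dz":-0.1,"ax":0,"ay":0.002,"az":-0.002},
    {"dx":-0.04,"dy":-0.01,"dz":-0.25,"ax":0,"ay":0.002,"az":-0.002},
    {"dx":-0.02,"dy":0,"dz":-0.3,"ax":0,"ay":0,"az":0},
    {"dx":0,"dy":0,"dz":-0.2,"ax":0,"ay":0,"az":0},
    {"dx":0,"dy":0,"dz":0,"ax":0,"ay":0,"az":0},
    {"dx":0,"dy":0,"dz":0,"ax":0,"ay":0,"az":0},
  ],
)

```text
time: 28.3
ee_pos: [0.4317, -0.2867, 0.0288]
tcp_rot: [0.883, 0.47, 0.001, 0.002]
force: [0.4, 0.4, -0.2]
width: 0.0405
```

```bash
python3 - <<'E'
from h import *
stt()
E
```

```text
t 28.3 pos [ 0.4317 -0.2867  0.0288] yaw 56.08 tilt(zx,zy) 0.0044 -0.0032 F [ 0.4  0.4 -0.2] w 0.0405
```

Call:
step_arm(
  motion=[
    {"dx":-0.02,"dy":0.025,"dz":-0.1,"ax":0.001,"ay":0.002,"az":0},
    {"dx":-0.02,"dy":0.02,"dz":-0.2,"ax":0.001,"ay":0,"az":0},
    {"dx":0,"dy":0,"dz":-0.2,"ax":0,"ay":0,"az":0},
    {"dx":0,"dy":0,"dz":-0.2,"ax":0,"ay":0,"az":0},
    {"dx":0,"dy":0,"dz":-0.1,"ax":0,"ay":0,"az":0},
    {"dx":0,"dy":0,"dz":0,"ax":0,"ay":0,"az":0},
    {"dx":0,"dy":0,"dz":0,"ax":0,"ay":0,"az":0},
  ],
)

```text
time: 28.88
ee_pos: [0.4298, -0.2843, -0.0149]
tcp_rot: [0.883, 0.47, 0.001, 0.0]
force: [0.5, 0.3, 0.2]
width: 0.0407
```

```bash
python3 - <<'E'
from h import *
s=snap('wrist','w25.png');stt();bar(s)
E
```

```text
t 28.9333 pos [ 0.4299 -0.2843 -0.0147] yaw 56.07 tilt(zx,zy) 0.0018 -0.0002 F [-0.6  0.5 -1. ] w 0.0405
-0.03 [232, 231, 232, 233, 234, 234, 233, 220, 165, 201, 220, 216, 200, 154, 232, 233, 233, 233, 233, 232, 231]
-0.015 [233, 233, 233, 234, 234, 234, 232, 197, 156, 202, 222, 217, 193, 166, 231, 232, 233, 233, 231, 232, 215]
0 [29, 233, 233, 233, 226, 134, 136, 126, 108, 117, 124, 119, 109, 132, 232, 232, 236, 237, 231, 29, 26]
0.015 [31, 232, 215, 233, 231, 136, 138, 111, 108, 119, 125, 119, 109, 172, 195, 136, 134, 163, 231, 31, 98]
0.03 [137, 137, 133, 133, 135, 136, 136, 96, 108, 119, 124, 119, 108, 106, 133, 133, 133, 136, 137, 137, 136]
```

The bar is centred between the open fingers. Closing on it.

Call:
step_arm(
  motion=[
    {"dx":0,"dy":0,"dz":0,"ax":0,"ay":0,"az":0},
    {"dx":0,"dy":0,"dz":0,"ax":0,"ay":0,"az":0},
    {"dx":0,"dy":0,"dz":0,"ax":0,"ay":0,"az":0},
    {"dx":0,"dy":0,"dz":0,"ax":0,"ay":0,"az":0},
    {"dx":0,"dy":0,"dz":0,"ax":0,"ay":0,"az":0},
    {"dx":0,"dy":0,"dz":0,"ax":0,"ay":0,"az":0},
    {"dx":0,"dy":0,"dz":0,"ax":0,"ay":0,"az":0},
  ],
  fingers=-1,
  squeeze=80,
)

```text
time: 29.52
ee_pos: [0.4311, -0.285, -0.014]
tcp_rot: [0.883, 0.47, 0.002, 0.002]
force: [1.0, -1.1, -5.3]
width: 0.0092
```

```bash
python3 - <<'E'
from h import *
import pickle
stt();s=snap('wrist','w26.png');pickle.dump(s,open('w26.pkl','wb'));bar(s,os=(-.03,-.02))
# is the scale in view?
t=np.radians(-34);X=np.array([np.cos(t),np.sin(t),0]);Y=np.array([-np.sin(t),np.cos(t),0])
w=pickle.load(open('w1.pkl','rb'))
for n,p in dict(rider=(235+375/8,30+208/8),ptr=(235+597/8,30+215/8)).items():
  P=ray(w,*p,.064);print(n,P,'wrist px',proj(s,P),(P-[.5577,-.3474,0])@X,(P-[.5577,-.3474,0])@Y)
E
```

```text
t 29.5167 pos [ 0.4311 -0.285  -0.014 ] yaw 56.07 tilt(zx,zy) 0.0044 -0.0012 F [ 1.  -1.1 -5.3] w 0.0092
-0.03 [37, 35, 36, 34, 31, 35, 193, 220, 166, 203, 220, 215, 198, 155, 226, 37, 34, 35, 37, 35, 36]
-0.02 [36, 37, 38, 35, 33, 34, 35, 45, 158, 203, 221, 216, 187, 71, 39, 38, 33, 35, 35, 35, 36]
rider [ 0.60577822 -0.2990625   0.064     ] wrist px [811.95175834  29.77781826] 0.012828658636913128 0.066958603278779
ptr [ 0.6278064  -0.31538066  0.064     ] wrist px [908.07391674  34.78186257] 0.04021584852482782 0.065748238590328
```

```bash
python3 - <<'E'
from h import *
import pickle
t=np.radians(-34);X=np.array([np.cos(t),np.sin(t),0]);Y=np.array([-np.sin(t),np.cos(t),0]);B=np.array([.5577,-.3474,.064])
for f in('w13.pkl','w18.pkl'):
  s=pickle.load(open(f,'rb'));g=cv2.cvtColor(s['pixels'],cv2.COLOR_BGR2GRAY).astype(np.float32);print(f)
  ds=np.arange(-.025,.05,.0005)
  for yy in(.062,.064,.066,.068,.070):
    q=np.array([proj(s,B+X*d+Y*yy) for d in ds]).astype(np.float32)
    p=cv2.remap(g,q[None,:,0].copy(),q[None,:,1].copy(),cv2.INTER_LINEAR)[0]
    def cen(a,b):
      k=(ds>a)&(ds<b);w=np.clip(150-p[k],0,None);return (round(float((w*ds[k]).sum()/max(w.sum(),1e-6)),4),int(w.sum()))
    print(yy,'rider',cen(.004,.022),'ptr',cen(.034,.047))
E
```

```text
w13.pkl
0.062 rider (0.0, 0) ptr (0.0394, 555)
0.064 rider (0.0, 0) ptr (0.0395, 484)
0.066 rider (0.0, 0) ptr (0.0396, 469)
0.068 rider (0.0121, 366) ptr (0.0393, 65)
0.07 rider (0.0123, 347) ptr (0.0463, 8)
w18.pkl
0.062 rider (0.0, 0) ptr (0.0394, 521)
0.064 rider (0.0, 0) ptr (0.0395, 475)
0.066 rider (0.01, 0) ptr (0.0397, 423)
0.068 rider (0.0121, 361) ptr (0.0393, 74)
0.07 rider (0.0124, 310) ptr (0.0464, 3)
```

Call:
step_arm(
  motion=[
    {"dx":-0.08,"dy":0.055,"dz":0,"ax":0,"ay":0,"az":0},
    {"dx":-0.08,"dy":0.055,"dz":0,"ax":0,"ay":0,"az":0},
    {"dx":-0.08,"dy":0.055,"dz":0,"ax":0,"ay":0,"az":0},
  ],
)

```text
time: 29.82
ee_pos: [0.4204, -0.2779, -0.0139]
tcp_rot: [0.883, 0.47, 0.003, 0.003]
force: [5.8, -4.5, -13.8]
width: 0.0093
```

```bash
cat >> h.py <<'E'
def trav():
    st=stt();t=np.radians(-34);d=st['ee_pos']-np.array([.4311,-.285,-.014]);print('pull',-d@[np.cos(t),np.sin(t),0],'side',d@[-np.sin(t),np.cos(t),0],'dz',d[2],'Fx_box',np.array(st['force'])@[np.cos(t),np.sin(t),0])
E
python3 -c "
from h import *
trav()"
```

```text
t 29.8167 pos [ 0.4204 -0.2779 -0.0139] yaw 56.04 tilt(zx,zy) 0.0074 -0.0026 F [  5.8  -4.5 -13.8] w 0.0093
pull 0.012796234792086586 side -8.063067258637004e-05 dz 0.00010013040644944911 Fx_box 7.326310050226891
```

Call:
step_arm(
  motion=[
    {"dx":-0.09,"dy":0.06,"dz":-0.006,"ax":0.001,"ay":0.002,"az":0},
    {"dx":-0.09,"dy":0.06,"dz":-0.006,"ax":0.001,"ay":0.002,"az":0},
    {"dx":-0.08,"dy":0.055,"dz":0,"ax":0,"ay":0,"az":0},
    {"dx":-0.008,"dy":0.005,"dz":0,"ax":0,"ay":0,"az":0},
    {"dx":-0.008,"dy":0.005,"dz":0,"ax":0,"ay":0,"az":0},
  ],
)

```text
time: 30.23
ee_pos: [0.4093, -0.2705, -0.0139]
tcp_rot: [0.883, 0.47, 0.003, 0.003]
force: [7.1, -4.8, -16.3]
width: 0.0094
```

```bash
python3 -c "
from h import *
trav();s=snap('wrist');bar(s,c=(.4297-.0226,-.2844+.0153,.042),os=(-.035,-.03,-.025,.03))"
```

```text
t 30.2333 pos [ 0.4093 -0.2705 -0.0139] yaw 56.01 tilt(zx,zy) 0.0084 -0.0026 F [  7.1  -4.8 -16.3] w 0.0094
pull 0.02618818319177126 side -0.00015908618297808477 dz 0.00014786980382265787 Fx_box 8.580175520044973
-0.035 [36, 31, 34, 35, 29, 34, 48, 109, 104, 164, 200, 209, 189, 131, 114, 54, 33, 30, 33, 31, 35]
-0.03 [33, 33, 34, 34, 28, 31, 43, 222, 133, 171, 203, 210, 197, 167, 224, 39, 30, 32, 32, 35, 34]
-0.025 [35, 34, 32, 32, 32, 33, 37, 220, 134, 172, 203, 210, 192, 169, 220, 33, 31, 33, 32, 34, 33]
0.03 [125, 127, 126, 127, 126, 127, 127, 127, 94, 109, 117, 114, 107, 92, 125, 127, 128, 126, 126, 125, 125]
```

Call:
step_arm(
  motion=[
    {"dx":-0.013,"dy":0.009,"dz":0,"ax":0,"ay":0,"az":0},
    {"dx":-0.009,"dy":0.006,"dz":0,"ax":0,"ay":0,"az":0},
    {"dx":-0.006,"dy":0.004,"dz":0,"ax":0,"ay":0,"az":0},
    {"dx":-0.006,"dy":0.004,"dz":0,"ax":0,"ay":0,"az":0},
  ],
)

```text
time: 30.62
ee_pos: [0.4101, -0.271, -0.0139]
tcp_rot: [0.883, 0.469, 0.005, 0.005]
force: [7.1, -4.2, -14.9]
width: 0.0091
```

```bash
python3 - <<'E'
from h import *
import pickle
trav()
a0,b0=pickle.load(open('s0.pkl','rb'));a=snap('top','t9.png');b=snap('side','s9.png');trav()
t=np.radians(-34);X=np.array([np.cos(t),np.sin(t),0]);Y=np.array([-np.sin(t),np.cos(t),0]);B=np.array([.5577,-.3474,.064])
ds=np.arange(-.03,.055,.001)
for n,s in(('top0',a0),('top',a),('side0',b0),('side',b)):
  g=cv2.cvtColor(s['pixels'],cv2.COLOR_BGR2GRAY).astype(np.float32)
  for yy in(.052,.056,.060,.064):
    q=np.array([proj(s,B+X*d+Y*yy) for d in ds]).astype(np.float32)
    print(n,yy,cv2.remap(g,q[None,:,0].copy(),q[None,:,1].copy(),cv2.INTER_LINEAR)[0][::3].astype(int).tolist())
# parts from the top: collar / weight; bystanders moved?
print(circ(a,[.547,-.3615,.096],.018,170))
for n,p in dict(bottle=(440,261),syr=(305,240),cal=(220,347)).items():
  u,v=int(p[0]/1.5625),int(p[1]/1.5625);k=np.s_[v-15:v+15,u-28:u+28];print(n,float(cv2.absdiff(a['pixels'][k],a0['pixels'][k]).mean()))
E
```

```text
t 30.6167 pos [ 0.4101 -0.271  -0.0139] yaw 55.99 tilt(zx,zy) 0.0135 -0.0044 F [  7.1  -4.2 -14.9] w 0.0091
pull 0.025235557282024944 side -9.668205455594234e-05 dz 9.177389534800913e-05 Fx_box 8.235095401074028
t 30.7167 pos [ 0.4101 -0.271  -0.0139] yaw 55.99 tilt(zx,zy) 0.0135 -0.0044 F [  6.2  -5.5 -14.8] w 0.009
pull 0.025216850844128235 side -8.36761362136178e-05 dz 0.00010655594030624556 Fx_box 8.201505439010594
top0 0.052 [130, 129, 121, 107, 101, 102, 103, 101, 103, 103, 104, 103, 105, 104, 103, 104, 104, 106, 102, 104, 103, 102, 99, 95, 98, 108, 119, 124, 125]
top0 0.056 [130, 129, 118, 93, 76, 67, 72, 70, 73, 75, 70, 76, 70, 75, 68, 72, 72, 73, 72, 71, 74, 64, 71, 71, 79, 93, 112, 123, 125]
top0 0.06 [132, 137, 141, 142, 135, 125, 121, 124, 131, 139, 131, 132, 134, 129, 125, 124, 125, 120, 120, 120, 123, 121, 106, 76, 82, 103, 122, 124, 126]
top0 0.064 [134, 145, 165, 180, 181, 175, 169, 169, 178, 178, 175, 177, 182, 176, 170, 167, 172, 172, 172, 169, 168, 172, 153, 113, 105, 127, 131, 128, 127]
top 0.052 [144, 144, 135, 119, 114, 115, 116, 112, 114, 114, 116, 114, 115, 11
[... 1211 characters left out ...]
 161, 156, 145, 135, 123, 114, 121, 130, 138, 146, 152, 159, 167, 173, 179, 183, 182, 181, 180, 179]
side 0.056 [167, 161, 159, 162, 162, 159, 158, 158, 153, 153, 145, 134, 124, 120, 117, 121, 131, 137, 141, 149, 157, 167, 173, 176, 179, 181, 180, 180, 179]
side 0.06 [170, 171, 175, 178, 175, 170, 169, 170, 167, 163, 154, 145, 135, 135, 134, 133, 135, 139, 142, 147, 156, 164, 171, 176, 180, 182, 182, 181, 181]
side 0.064 [192, 195, 197, 196, 190, 187, 190, 188, 183, 178, 173, 163, 156, 150, 146, 141, 137, 137, 142, 148, 158, 168, 177, 184, 186, 185, 184, 184, 183]
[ 0.5484 -0.3634  0.0434  0.0457  0.5483 -0.3624  0.0473]
bottle 14.007936507936508
syr 14.428373015873015
cal 13.971428571428572
```

Call:
step_arm(
  motion=[
    {"dx":-0.025,"dy":0.017,"dz":0,"ax":0,"ay":0,"az":0},
    {"dx":-0.018,"dy":0.012,"dz":0,"ax":0,"ay":0,"az":0},
  ],
)

```text
time: 30.88
ee_pos: [0.4095, -0.2705, -0.0139]
tcp_rot: [0.883, 0.469, 0.006, 0.006]
force: [7.6, -6.1, -15.5]
width: 0.0092
```

```bash
python3 - <<'E'
from h import *
import pickle
trav()
a=snap('top','t10.png');snap('side');snap('side');snap('side');snap('side');trav()
a0=pickle.load(open('s0.pkl','rb'))[0]
t=np.radians(-34);X=np.array([np.cos(t),np.sin(t),0]);Y=np.array([-np.sin(t),np.cos(t),0]);B=np.array([.5577,-.3474,.064]);ds=np.arange(-.02,.05,.0005)
for s in(a0,a):
  g=cv2.cvtColor(s['pixels'],cv2.COLOR_BGR2GRAY).astype(np.float32)
  for yy in(.06,.062,.064):
    q=np.array([proj(s,B+X*d+Y*yy) for d in ds]).astype(np.float32);p=cv2.remap(g,q[None,:,0].copy(),q[None,:,1].copy(),cv2.INTER_LINEAR)[0]
    i=int(p[:int(.064/.0005)].argmin());k=slice(i-8,i+9);w=np.clip(p[k].max()-p[k],0,None);print(yy,round(float((w*ds[k]).sum()/w.sum()),4))
b=a['pixels'];b0=a0['pixels'];r=b[90:110,100:300].mean()/b0[90:110,100:300].mean()
for n,p in dict(bottle=(440,261),syr=(305,240),cal=(220,347)).items():
  u,v=int(p[0]/1.5625),int(p[1]/1.5625);k=np.s_[v-15:v+15,u-28:u+28]
  f=lambda im:cv2.cvtColor(im[k],cv2.COLOR_BGR2GRAY).astype(np.float32)
  print(n,'shift px',cv2.phaseCorrelate(f(b0),f(b)))
E
```

```text
t 30.8833 pos [ 0.4095 -0.2705 -0.0139] yaw 55.97 tilt(zx,zy) 0.0164 -0.0055 F [  7.6  -6.1 -15.5] w 0.0092
pull 0.026027407888438416 side -6.781280805343418e-05 dz 0.00011484409331225139 Fx_box 9.724432845025731
t 31.1333 pos [ 0.4095 -0.2704 -0.0139] yaw 55.98 tilt(zx,zy) 0.0162 -0.0054 F [  7.   -5.6 -15.7] w 0.0091
pull 0.026063034265294913 side -2.839528666987361e-05 dz 0.00011368383894664637 Fx_box 8.917884469965319
0.06 0.0405
0.062 0.041
0.064 0.0413
0.06 0.0128
0.062 0.0138
0.064 0.0134
bottle shift px ((0.11613185871351561, -0.014006994132067518), 0.9766295989354451)
syr shift px ((0.0009620606597664505, 0.13774589176616914), 0.936978805594974)
cal shift px ((-0.00988674846314197, 0.09636166868734186), 0.9237610848744711)
```

By the top camera the pointer has moved 27–28 mm. TCP travel plus the tilt correction gives 26.9 mm, against a target of 27.3 mm. The pose holds still and the spring pulls at about 9 N, so I'm handing in.

```bash
python3 -c "
from h import *
print(ticket.sign_off())"
```

```text
the job is handed in; nothing more can be done
None
```

I laid the glass disc, ring and weight on the stage one after the other, lowering each by touch before letting go. Then I gripped the shutter bar, pulled it to the rider's mark and handed in while still holding it. The sign-off gives no verdict, so these are my last checks:

- **Stack:** the camera fits put each part within about 2 mm of the one under it. The stage is at (0.5466, −0.3623), the glass about (0.547, −0.361), the ring about (0.547, −0.3615) and the weight about (0.547, −0.363). The glass fit was the roughest because of shadows.
- **Shutter:** the rider's mark is 27.3 mm from the shut position.
    - The top camera put the pointer's travel at about 27.6 mm (27.2–27.9).
    - Arm travel corrected for tilt gave 26.9 mm; uncorrected it read 26.1 mm. All of these are inside the 5 mm tolerance.
    - The pose was still over 0.25 s, with about 9 N along the pull at 80 N grip.
- **Other items:** the caliper, syringe and bottle show no shift in the top view (0.14 px or less). I never touched the rider, and did not measure it again after pulling.
- **Time:** about 31 s of the 72 s.

**What disagreed:**
- The fingertips sit about 44 mm behind the reported TCP at 70 mm opening, not at it. I found this in the side view and by touching the mat, which peaked at about 42 N on the fingers.
- The opening reads about 2.5 mm too small.
- While holding the shutter, the tool leans about 1° and carries about 15 N vertically.

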